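# Impact-test a lacquered board

## Task

Take the blue board from the drying rack and lower it, without dropping it, into the slot of the spring impact tester until it stands fully home. Then draw the striker back by its black knob until the sear catches, touching the rubber buffer behind the catch no more than lightly, and let go of the knob once the sear holds the striker, never letting it snap back uncaught. Then press the red trip to fire it at the board, and leave the board standing in the slot and everything else on the bench where it was.

Things in the scene. Friction and masses are not known exactly. Their poses are not given: they have to be found in the camera images.
- tester: Bench spring impact tester, fixed: grey base 350 x 140 mm, blue square barrel 50 mm wide whose top is 100 mm up. Origin: centre of its underside. +x: the way the striker is drawn back, level along the barrel; -x: the way the blow goes, to the board holder; z up. Only the knob and the trip stand above the barrel.
- holder_seat (a point): Centre of the floor of the tester's board slot, 23 mm above the bench; axes as the tester's. The slot is 15 mm wide along x and 84 mm along y, walls about 42 mm high with flared tops up to 51 mm, an anvil up to 72 mm high, flared too, on the -x side. The blow strikes 52 mm above this floor, so fingers on a seated board must stay 80 mm or more above the floor.
- cocking_knob (a point): Grip point of the upright black cocking knob, 22 mm thick and 42 mm tall, standing on the striker; the point is 22 mm above the knob's underside, 20 mm below its top and 30 mm above the barrel. It moves with the striker. Axes as the tester's.
- striker (a joint): Draw of the striker, m: 0 at rest (nose 3 mm clear of the board), grows along tester +x. Spring pull 220 N per m of draw, 0 at rest. The hidden sear catches anywhere from 26 to 58 mm, as the energy was last set; its ramp adds up to 4 N before. 2.5 mm past the catch comes a hidden rubber buffer, 6 N per mm, crushed by more than 18 N. Let back onto the sear the striker stays put.
- trip (a joint): Travel of the red trip, m: 0 up, grows downward to 0.007 at its stop. Its spring resists with 2 to 4 N, up to 4 N more when the sear carries load; the sear lets go at about 4.5 mm. As the striker is drawn the trip is dragged down 4.5 mm over the last 20 mm and springs up again as the sear catches. It returns by itself.
- trip_top (a point): Middle of the top of the red trip pad, 30 x 32 mm, 124 mm above the bench at rest, on the rear of the barrel. Pressed straight down. Axes as the tester's.
- rack: Wooden drying rack, fixed, 176 x 100 x 32 mm, origin: centre of its underside. Three slots 15 mm wide across its x, 55 mm apart (at x = -55, 0, 55 mm), 24 mm deep, floor 8 mm up; one board stands in each.
- board_blue: The board to test: blue lacquered wood, 12 mm thick (x), 80 mm wide (y), 120 mm tall (z), about 85 g. Origin: centre of its lower edge. Both faces are alike. It starts upright in one of the rack's slots.
- board_white: White lacquered board, same size and origin as the blue one, in another slot of the rack. Leave it.
- board_orange: Orange lacquered board, same size and origin as the blue one, in another slot of the rack. Leave it.
- glue: White glue bottle with a red spout, 66 mm across, 186 mm tall; origin: centre of its foot. Leave it.
- tub: White lidded tub, 110 mm across, 95 mm tall; origin: centre of its foot. Leave it.
- brush: Flat paint brush lying on the bench, 205 x 52 x 16 mm, bristles to +x. Leave it.
- pliers: Orange-handled pliers lying on the bench, 150 mm long, jaws to +x. Leave them.
- tape: Roll of masking tape lying flat, 96 mm across, 25 mm high; origin: centre of its underside. Leave it.
- gauge: Black hand-held coating gauge lying flat, 62 x 115 x 26 mm; origin: centre of its underside. Leave it.
Not all that is in view belongs to the job. Several things have the shape of the board_blue; the one meant has the colours described above.

How it is judged:
By the outcome, as a careful person would: the job done as asked, in the order asked, and still so for the second after the job is handed in, with the robot touching nothing.
It also fails if it takes over 61 s, if anything falls off the work surface, if the arm or the gripper's body presses on something with over 40 N, if the wrist force passes 120 N, or if a joint passes its speed limit or range.

## Robot

A 6-joint arm with a two-finger parallel gripper is mounted at the origin on the work surface. World frame = base frame: x ahead of the robot, y to its left, z up, the work surface at z = 0. Lengths are in m, angles in degrees, forces in N, time in s.
With the tool pointing down it reaches from about 0.4 to 0.825 m from the base axis. Payload 7 kg.
Tool frame: the origin (TCP) lies at the very end of the fingers, on their centre line; the grasp point (between the pads) lies 19 mm behind it (ctrl.tcp_to_grasp is the distance from the TCP to the grasp point, in m); z points along the fingers, x is the direction in which the jaws open and shut, and the axes are right-handed (so a half turn about z gives the same grasp; the last joint's range is limited). The gripper opens to 88 mm and grips with 3 to 60 N. Pads are 19 mm wide; open, the fingers measure 130 mm over their backs; the gripper's body (78 mm by 193 mm) begins 47 mm behind the grasp point.
Start: joints at [-51.847, 20.546, 0.682, 0, -70.136, -16.507], TCP at [0.249, -0.627, 0.227] pointing down, gripper open.
Joint ranges: [-176.03, 176.03], [-82.01, 121.73], [-58.28, 71.71], [-173.87, 95.51], [-174.79, -0.11], [-173.66, 173.66]. Speed limits (degrees/s): [136.94, 136.94, 172.46, 180, 180, 180].

## Interface

Orientations are given as [roll, pitch, yaw] about the fixed x, y, z axes, in that order (R = Rz(yaw) Ry(pitch) Rx(roll)).
In Python, from plant import sensors, vision, ticket, ctrl gives the robot as it stands. The module is installed in compiled form; this text tells all that it offers.
- The arm moves only by the tool drive_tool, never from a script. Its argument "moves" is a list of rows, each a list of 6 numbers: the shift along the tool's x, y, z in units of 0.15 m (1.0 is 0.15 m), then the turn, a rotation vector about the tool's x, y, z in units of 60 degrees (1.0 is 60 degrees). In form: [[dx, dy, dz, rx, ry, rz], ...]. A call has 1 to 8 rows; each row is the pose to reach, as a shift and turn from the pose measured when the call began, along the tool's axes at that moment; what a row does not reach only later rows make up. A row lasts 1/10 s, in which the tool goes at most 50 mm and 8.59 degrees, less where a joint would pass 70% of its speed; a pose out of reach is approached as far as the arm can. A call with a number of a shift or a turn outside -1 to 1 is refused whole. A call with a gripper value outside its range is refused whole. "fingers" is the opening, from -1 (shut) to 1 (fully open), set as the call begins (left out, the last holds). The fingers move at their own pace and stop on an object; the grip force is fixed at half the most. Time passes only in rows, so rows that repeat a pose let the fingers close. It gives the time, the measured TCP pose, the force and the opening at its end, in the units of the state.
- sensors.get_obs(): the state, without advancing time (a new reading comes with each control period).
- vision.snapshot(name): name is "scene" or "top" or "wrist"; returns a dict with "pixels" (420x560x3 uint8, red, green, blue), "fx", "fy", "cx", "cy" (pixels), "R" (3x3) and "t" (3): a world point X has camera coordinates R X + t. Camera axes: x right, y down, z forward; pixel columns grow to the right and rows downward; lengths in m; the calibration is good to about 2 mm. A picture is of the moment at which its call begins. There is no depth.
- ticket.close_job(): hands the job in, once; it reports no verdict.
The state is a dict: "clock": time; "joint_pos": joint angles; "qvel": joint speeds; "tau": joint torques, N m; "tool_pos": TCP position; "orientation": TCP orientation; "force": force on the tool from outside, world axes, zero at the start; "moment": the same for the moment, N m; "opening": finger opening in m.
Only numpy, scipy, OpenCV 4.12 (cv2) and the standard library are available. Lean on these libraries where they do the work, as an engineer would, in place of code of your own. Each camera call takes 0.05 s, during which the arm holds its last target.

## Working session

There is one attempt and no reset: what is moved stays moved. The work goes in short steps, Python scripts to look and compute and a tool call to move; the robot and the scene stay as the last step left them, time stands still between calls to the robot, and variables do not carry over. Pictures are saved under pics/ and viewed, and the job is handed in when it is done.

Besides the shell and the picture viewer there is one more tool, called after "Request:" as name(argument=value, ...), one argument or row to a line, values as JSON. drive_tool: Moves the arm, as the interface text tells. Shifts and turns lie within -1 to 1; 1 stands for 0.15 m of shift or 60 degrees of turn. Its arguments: {"type":"object","properties":{"moves":{"type":"array"},"fingers":{"type":"number"}},"required":["moves"]}

```bash
mkdir -p pics
cat > h.py <<'E'
import numpy as np, cv2, sys
from plant import sensors, vision, ticket, ctrl
def snap(name, fn):
    s=vision.snapshot(name); cv2.imwrite('pics/'+fn, cv2.cvtColor(s['pixels'],cv2.COLOR_RGB2BGR))
    np.savez('pics/'+fn[:-4]+'.npz', **{k:np.array(s[k]) for k in s}); return s
def load(fn): return dict(np.load('pics/'+fn+'.npz'))
def ray(s,u,v):
    R=np.array(s['R']);t=np.array(s['t'])
    d=R.T@np.array([(u-s['cx'])/s['fx'],(v-s['cy'])/s['fy'],1.0]); return -R.T@t,d
def onz(s,u,v,z):
    c,d=ray(s,u,v); return c+d*(z-c[2])/d[2]
def proj(s,X):
    c=np.array(s['R'])@np.array(X)+np.array(s['t']); return [float(s['fx']*c[0]/c[2]+s['cx']),float(s['fy']*c[1]/c[2]+s['cy'])]
def tri(s1,p1,s2,p2):
    c1,d1=ray(s1,*p1);c2,d2=ray(s2,*p2)
    A=np.stack([d1,-d2],1);k=np.linalg.lstsq(A,c2-c1,rcond=None)[0]
    a=c1+k[0]*d1;b=c2+k[1]*d2; return (a+b)/2,np.linalg.norm(a-b)
E
python3 - <<'E'
from h import *
for n in ['scene','top','wrist']:
    s=snap(n,n+'0.png'); print(n,s['fx'],-np.array(s['R']).T@s['t'],np.array(s['R'])[2])
print(sensors.get_obs(),ctrl.tcp_to_grasp)
E
```

```text
scene 395.0749723122726 [0.85261989 0.51734544 0.99143584] [-0.31340095 -0.53589416 -0.78396256]
top 529.9765039761663 [ 0.42252616 -0.07081974  1.42433828] [ 0.06402242 -0.00874891 -0.99791011]
wrist 333.2638753009179 [ 0.17102913 -0.65644524  0.38494946] [ 0.28065417  0.11183236 -0.95327161]
{'clock': 0.15, 'joint_pos': array([-5.18448631e+01,  2.05831606e+01,  6.48796518e-01, -1.35083048e-02,
       -7.01346487e+01, -1.65085837e+01]), 'qvel': array([ 0.08729588, -0.13074454,  0.09345005,  0.14137186,  0.09515048,
       -0.0383811 ]), 'tau': array([-2.86872317e-03, -5.83274746e+01,  2.93287593e+01,  7.00134113e+00,
        8.73508689e-03, -1.38668615e-04]), 'tool_pos': array([ 0.24886785, -0.62708902,  0.225851  ]), 'orientation': array([-1.79992565e+02, -6.97768572e-02,  1.11641951e+02]), 'force': array([ 0.43093285,  0.08668778, -0.30998618]), 'moment': array([-0.02982835,  0.01172267, -0.01886716]), 'opening': 0.08744114616769566} 0.0188
```

View pics/scene0.png

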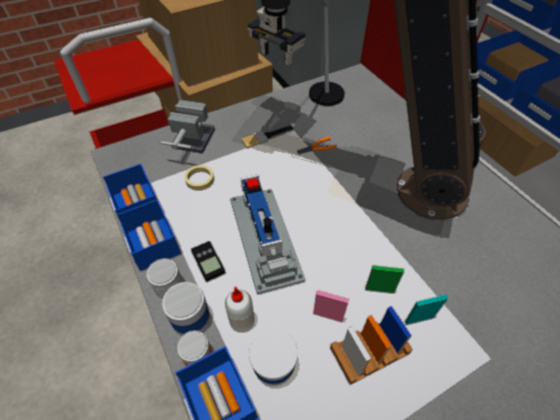

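View pics/top0.png

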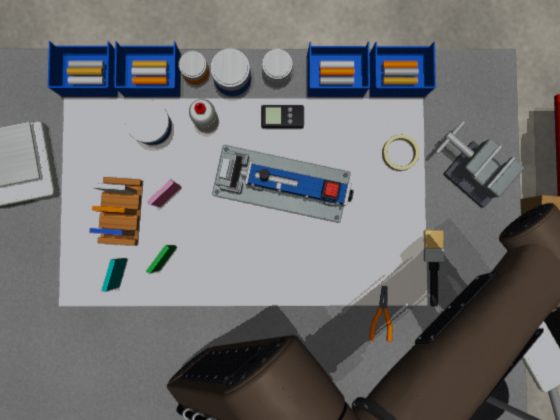

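View pics/wrist0.png

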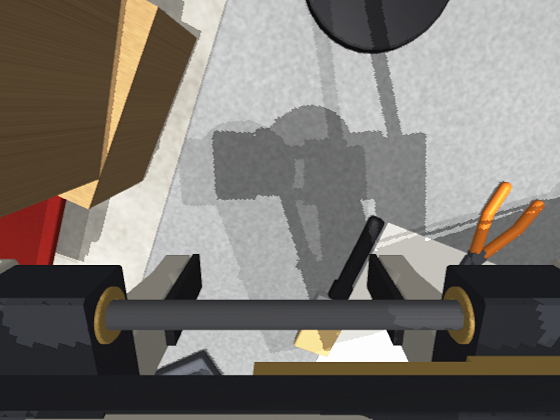

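The top view has up ≈ +x and right ≈ −y. The rack is around (120,210) with the blue board at about (107,231), and the tester is around (285,183) with the knob at the left of the barrel and the trip at (331,189). I'll zoom in next.

Run:
```python
import cv2
a=cv2.imread('pics/top0.png'); 
cv2.imwrite('pics/z1.png',cv2.resize(a[165:255,80:190],None,fx=6,fy=6,interpolation=cv2.INTER_CUBIC))
cv2.imwrite('pics/z2.png',cv2.resize(a[135:230,205:360],None,fx=5,fy=5,interpolation=cv2.INTER_CUBIC))
b=cv2.imread('pics/scene0.png')
cv2.imwrite('pics/z3.png',cv2.resize(b[260:400,290:460],None,fx=4,fy=4,interpolation=cv2.INTER_CUBIC))
cv2.imwrite('pics/z4.png',cv2.resize(b[165:300,210:320],None,fx=4,fy=4,interpolation=cv2.INTER_CUBIC))
```

```text
(no output)
```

View pics/z1.png

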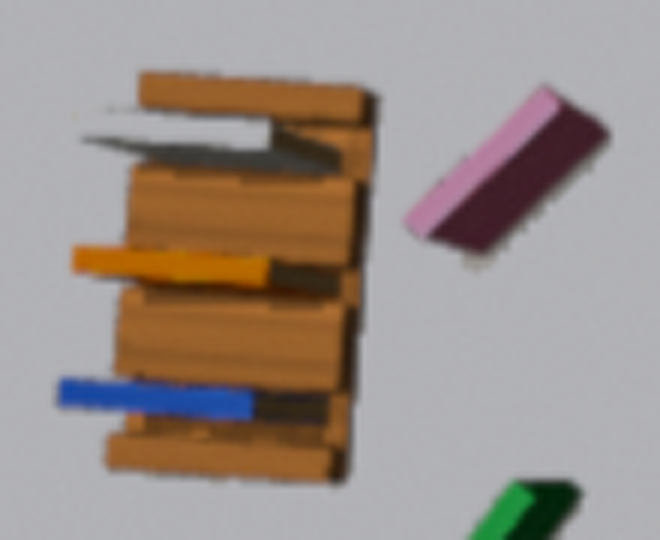

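View pics/z2.png

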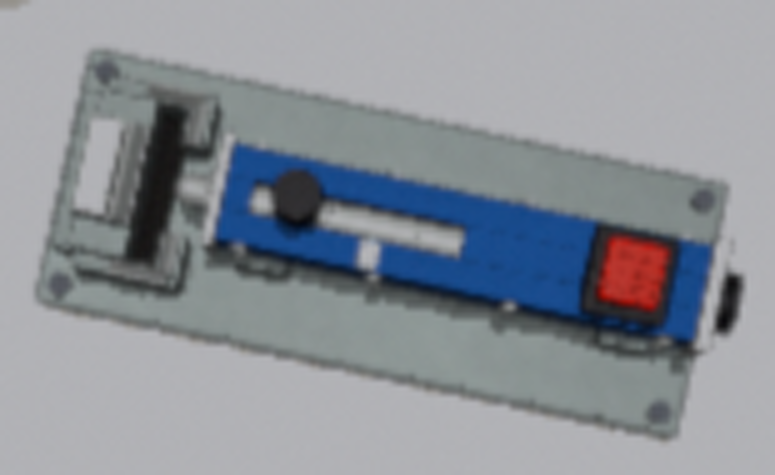

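View pics/z3.png

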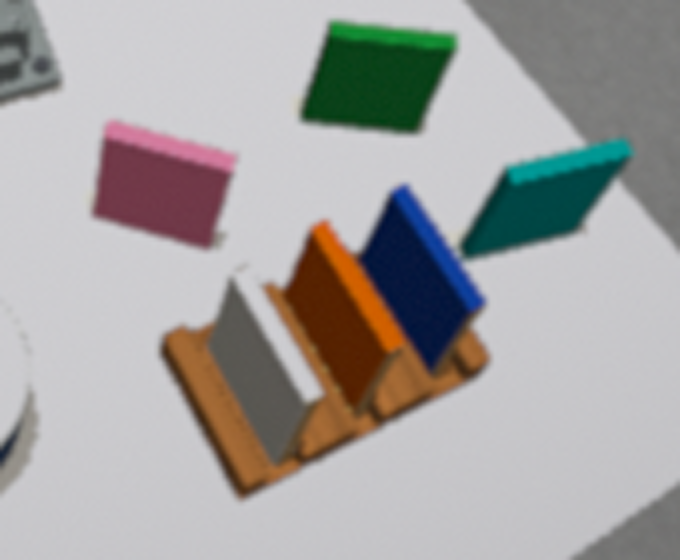

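View pics/z4.png

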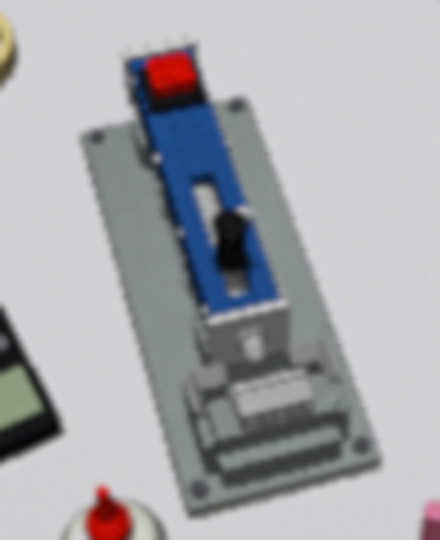

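Run:
```python
from h import *
t=load('top0'); s=load('scene0')
def blob(im,cond,roi):
    u0,v0,u1,v1=roi
    m=np.zeros(im.shape[:2],np.uint8); m[v0:v1,u0:u1]=cond(im[v0:v1,u0:u1].astype(int))*255
    cs,_=cv2.findContours(m,cv2.RETR_EXTERNAL,cv2.CHAIN_APPROX_NONE); c=max(cs,key=cv2.contourArea)
    M=cv2.moments(m,True); return c,m,(M['m10']/M['m00'],M['m01']/M['m00'])
blue=lambda p:(p[...,2]>p[...,0]+60)&(p[...,2]>110)
red=lambda p:(p[...,0]>150)&(p[...,1]<90)
dark=lambda p:(p.sum(-1)<150)
im=t['pixels']
c,m,g=blob(im,blue,(80,215,140,250)); r=cv2.minAreaRect(c);b=cv2.boxPoints(r)
print('board top',g,r); P=np.array([onz(t,*q,.128) for q in b]);print(P.round(4)); print([np.linalg.norm(P[i]-P[i-1]).round(4) for i in range(4)])
print('ctr',onz(t,*g,.128))
c,m,g=blob(im,red,(315,175,350,205)); print('trip',g,onz(t,*g,.124),cv2.minAreaRect(c)); tr=onz(t,*g,.124)
c,m,k=blob(im,dark,(252,165,275,182)); print('knob',k,onz(t,*k,.150)); kn=onz(t,*k,.150)
d=tr-kn; print('dir knob->trip',np.degrees(np.arctan2(d[1],d[0])),np.linalg.norm(d))
# base outline
for q in [(222,145.5),(350,172),(340,222),(213,195)]: print(q,onz(t,*q,.012))
# slot dark
c,m,g=blob(im,dark,(225,150,250,190)); print('slot',g,cv2.minAreaRect(c),onz(t,*g,.074))
# rack corners
for q in [(80+140/6,165+72/6),(80+362/6,165+90/6),(80+335/6,165+478/6),(80+108/6,165+468/6)]: print('rack',onz(t,*q,.032))
# trip in scene
c,m,g2=blob(s['pixels'],red,(240,175,265,195)); print('scene trip',g2,onz(s,*g2,.124))
```

```text
board top (105.72027972027972, 231.06293706293707) ((105.49238586425781, 231.10658264160156), (31.34870147705078, 4.417316913604736), 4.085616588592529)
[[0.4427 0.3678 0.128 ]
 [0.4534 0.3672 0.128 ]
 [0.4479 0.2911 0.128 ]
 [0.4372 0.2917 0.128 ]]
[np.float64(0.0763), np.float64(0.0107), np.float64(0.0763), np.float64(0.0107)]
ctr [0.44539301 0.32891768 0.128     ]
trip (331.1328125, 189.0234375) [ 0.54835517 -0.22228041  0.124     ] ((331.2692565917969, 189.15383911132812), (11.178619384765625, 11.570852279663086), 11.309932708740234)
knob (264.08988764044943, 175.2134831460674) [ 0.57946269 -0.05724623  0.15      ]
dir knob->trip -100.674518846205 0.16994104651463401
(222, 145.5) [0.67682813 0.05733199 0.012     ]
(350, 172) [ 0.60506148 -0.28641156  0.012     ]
(340, 222) [ 0.47082506 -0.2582794   0.012     ]
(213, 195) [0.543335   0.08069686 0.012     ]
slot (236.55050505050505, 171.32323232323233) ((238.51315307617188, 171.9442596435547), (11.394706726074219, 31.26386833190918), 13.240518569946289) [0.59887188 0.01412211 0.074     ]
rack [0.58939706 0.36748541 0.032     ]
rack [0.58141261 0.27009868 0.032     ]
rack [0.41145395 0.27932876 0.032     ]
rack [0.41594299 0.37805211 0.032     ]
scene trip (252.0921052631579, 181.96052631578948) [ 0.54706166 -0.22057801  0.124     ]
```

```bash
cat >> h.py <<'E'
from scipy.spatial.transform import Rotation as Ro
def go(p,yaw,roll=180,pitch=0):
    o=sensors.get_obs(); R0=Ro.from_euler('xyz',o['orientation'],degrees=True); R1=Ro.from_euler('xyz',[roll,pitch,yaw],degrees=True)
    d=R0.inv().apply(np.array(p)-o['tool_pos']); w=np.degrees((R0.inv()*R1).as_rotvec())
    u=d/.15; r=w/60; k=max(1,abs(u).max(),abs(r).max())
    print('pose',o['tool_pos'].round(4),o['orientation'].round(2),'F',o['force'].round(2),'t',round(o['clock'],2),'op',round(o['opening'],4))
    print('shift mm',(d*1000).round(1),'full u',u.round(3),'rot',r.round(3),'scale',round(k,2),'-> u',(u/k).round(3),'r',(r/k).round(3),'rows',int(np.ceil(max(np.linalg.norm(d)/.05,np.linalg.norm(w)/8.59)/k)))
E
python3 -c "
from h import *
go([.45,-.25,.30],145); go([.42,-.10,.33],78)"
```

```text
pose [ 0.2489 -0.6271  0.2259] [-1.7999e+02 -7.0000e-02  1.1164e+02] F [ 0.43  0.09 -0.31] t 0.15 op 0.0874
shift mm [276.4 326.  -73.9] full u [ 1.843  2.173 -0.492] rot [ 0.    -0.001 -0.556] scale 2.17 -> u [ 0.848  1.    -0.227] r [ 0.    -0.001 -0.256] rows 4
pose [ 0.2489 -0.6271  0.2259] [-1.7999e+02 -7.0000e-02  1.1164e+02] F [ 0.43  0.09 -0.31] t 0.15 op 0.0874
shift mm [ 426.9  353.4 -103.7] full u [ 2.846  2.356 -0.691] rot [-0.    -0.001  0.561] scale 2.85 -> u [ 1.     0.828 -0.243] r [-0.    -0.     0.197] rows 4
```

Request:
drive_tool(
  moves=[
    [1,0.83,-0.4,0,0,0.2],
    [1,0.83,-0.4,0,0,0.2],
    [1,0.83,-0.4,0,0,0.2],
    [1,0.83,-0.4,0,0,0.2],
    [1,0.83,-0.4,0,0,0.2],
  ],
  fingers=-0.1,
)

```text
clock: 0.65
tool_pos: [0.3108, -0.4387, 0.2887]
orientation: [179.8, 0.1, 99.8]
force: [-0.4, -0.0, 0.2]
opening: 0.0532
```

```bash
python3 -c "
from h import *
go([.47,-.06,.33],78)"
```

```text
pose [ 0.3108 -0.4387  0.2887] [1.7984e+02 9.0000e-02 9.9840e+01] F [-0.39 -0.03  0.18] t 0.65 op 0.0532
shift mm [345.9 221.7 -41.2] full u [ 2.306  1.478 -0.274] rot [0.003 0.001 0.364] scale 2.31 -> u [ 1.     0.641 -0.119] r [0.001 0.    0.158] rows 4
```

Request:
drive_tool(
  moves=[
    [1,0.64,-0.27,0,0,0.36],
    [1,0.64,-0.27,0,0,0.36],
    [1,0.64,-0.27,0,0,0.36],
    [1,0.64,-0.27,0,0,0.36],
  ],
)

```text
clock: 1.05
tool_pos: [0.3796, -0.2731, 0.3295]
orientation: [179.8, 0.0, 78.0]
force: [0.9, -0.4, 1.0]
opening: 0.0394
```

```bash
python3 -c "
from h import *
go([.47,-.06,.33],78)"
```

```text
pose [ 0.3796 -0.2731  0.3295] [1.7982e+02 1.0000e-02 7.7970e+01] F [ 0.91 -0.4   0.99] t 1.05 op 0.0394
shift mm [227.2  44.   -0.4] full u [ 1.515  0.293 -0.002] rot [ 0.003  0.    -0.001] scale 1.51 -> u [ 1.     0.193 -0.002] r [ 0.002  0.    -0.   ] rows 4
```

Request:
drive_tool(
  moves=[
    [1,0.2,0,0,0,0],
    [1,0.2,0,0,0,0],
    [1,0.2,0,0,0,0],
    [1,0.2,0,0,0,0],
    [1,0.2,0,0,0,0],
    [1,0.2,0,0,0,0],
  ],
)

```text
clock: 1.65
tool_pos: [0.44, -0.1331, 0.3294]
orientation: [179.9, 0.0, 78.0]
force: [-0.1, 0.1, -0.3]
opening: 0.0394
```

```bash
python3 -c "
from h import *
s=snap('wrist','w1.png')
go([.45,-.06,.33],78)"
```

```text
pose [ 0.4398 -0.1335  0.3295] [1.7984e+02 3.0000e-02 7.7910e+01] F [-0.88 -0.33  0.74] t 1.7 op 0.0396
shift mm [74.  -5.5 -0.6] full u [ 0.493 -0.036 -0.004] rot [ 0.003  0.    -0.002] scale 1 -> u [ 0.493 -0.036 -0.004] r [ 0.003  0.    -0.002] rows 2
```

View pics/w1.png

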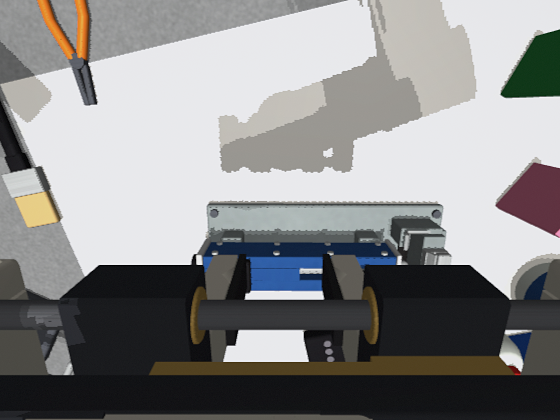

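The wrist camera only sees the robot side of the fingers. I'll move further out so it looks straight down on the tester.

Request:
drive_tool(
  moves=[
    [0.8,0.95,0,0,0,0],
    [0.8,0.95,0,0,0,0],
    [0.8,0.95,0,0,0,0],
    [0.8,0.95,0,0,0,0],
    [0.8,0.95,0,0,0,0],
    [0.8,0.95,0,0,0,0],
  ],
)

```text
clock: 2.3
tool_pos: [0.6045, -0.0474, 0.3285]
orientation: [180.0, 0.1, 77.8]
force: [-0.6, 0.0, 0.9]
opening: 0.0392
```

Request:
drive_tool(
  moves=[
    [0,0.6,0,0,0,0],
    [0,0.6,0,0,0,0],
    [0,0.6,0,0,0,0],
    [0,0.6,0,0,0,0],
  ],
)

```text
clock: 2.7
tool_pos: [0.692, -0.0683, 0.3277]
orientation: [-179.9, 0.1, 77.7]
force: [-0.4, 0.6, 1.3]
opening: 0.0395
```

```bash
python3 -c "
from h import *
s=snap('wrist','w2.png')
go([.445,.329,.25],176)"
```

```text
pose [ 0.6917 -0.0679  0.3287] [1.7997e+02 9.0000e-02 7.7700e+01] F [-0.7   0.2   0.27] t 2.75 op 0.0393
shift mm [ 335.4 -325.6   78. ] full u [ 2.236 -2.171  0.52 ] rot [-1.000e-03  2.000e-03 -1.638e+00] scale 2.24 -> u [ 1.    -0.971  0.233] r [-0.     0.001 -0.733] rows 6
```

View pics/w2.png

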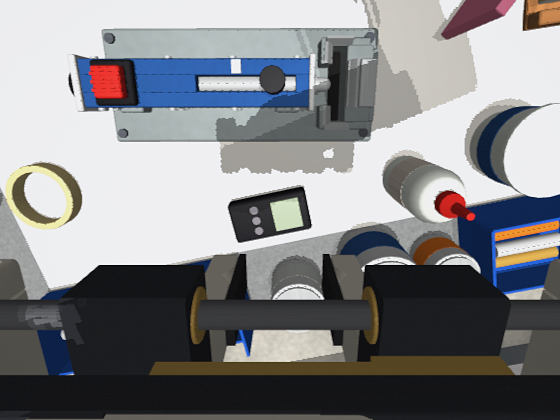

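Run:
```python
import cv2
a=cv2.imread('pics/w2.png')
cv2.imwrite('pics/z5.png',cv2.resize(a[20:150,250:385],None,fx=5,fy=4.6,interpolation=cv2.INTER_CUBIC)[:600])
cv2.imwrite('pics/z6.png',cv2.resize(a[20:150,60:260],None,fx=4,fy=4,interpolation=cv2.INTER_CUBIC))
```

```text
(no output)
```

View pics/z5.png

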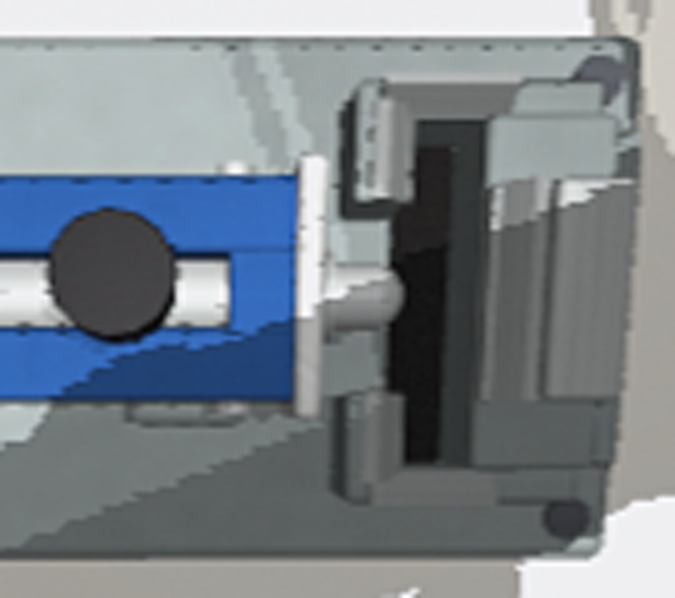

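View pics/z6.png

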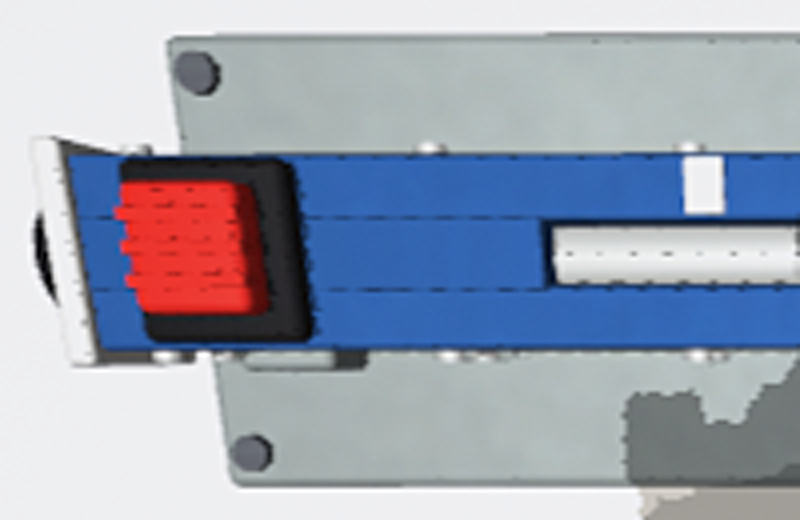

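Run:
```python
from h import *
s=load('w2')
bc=np.array([onz(s,*q,.012) for q in [(102,29.5),(377.6,28.3),(370.6,141.1),(118.7,141.2)]])
print('base',bc.round(4)); print('sides',[np.linalg.norm(bc[i]-bc[i-1]).round(4) for i in range(4)],bc.mean(0))
ax=(bc[0]+bc[3]-bc[1]-bc[2]); print('yaw x',np.degrees(np.arctan2(ax[1],ax[0])))
yaw=np.radians(-101.9); X=np.array([np.cos(yaw),np.sin(yaw),0]);Y=np.array([-np.sin(yaw),np.cos(yaw),0])
O=bc.mean(0)
def T(p): d=p-O; return (np.array([d@X,d@Y])*1000).round(1)
z5=lambda x,y:(250+x/5,20+y/4.6); z6=lambda x,y:(60+x/4,20+y/4)
for n,q,z in [('slot R top',z5(455,147),.023),('slot R bot',z5(438,462),.023),('slot top',z5(425,147),.023),('slot bot',z5(420,462),.023),
 ('knob',z5(113,272),.150),('knob L',z5(48,272),.150),('knob R',z5(177,272),.150),('trip',z6(187,248),.124),('tripTL',z6(120,182),.124),('tripTR',z6(237,182),.124),('tripBL',z6(140,314),.124),('tripBR',z6(250,314),.124),('anvil edge',z5(485,300),.072),('wall inL top',z5(413,150),.074),('barrel top edge',z6(600,154),.1),('barrel bot edge',z6(600,350),.1)]:
    p=onz(s,*q,z); print(n,p.round(4),T(p))
# yaw from barrel edges
for a,b in [((140,154),(780,154)),((140,349),(780,350))]:
    pa=onz(s,*z6(*a),.1);pb=onz(s,*z6(*b),.1);d=pa-pb;print(np.degrees(np.arctan2(d[1],d[0])))
# same in top
t=load('top0')
print(proj(t,O),T(onz(t,264.2,175.2,.15)),T(onz(t,331.13,189.02,.124)))
```

```text
base [[ 0.4686 -0.257   0.012 ]
 [ 0.5427  0.0862  0.012 ]
 [ 0.6808  0.0581  0.012 ]
 [ 0.6053 -0.2867  0.012 ]]
sides [np.float64(0.1399), np.float64(0.3511), np.float64(0.1409), np.float64(0.3529)] [ 0.57434954 -0.09986546  0.012     ]
yaw x -102.26900918087935
slot R top [0.5609 0.0343 0.023 ] [-128.5  -40.8]
slot R bot [0.6426 0.0161 0.023 ] [-127.5   42.9]
slot top [0.5593 0.0268 0.023 ] [-120.9  -40.9]
slot bot [0.6416 0.0114 0.023 ] [-122.7   42.8]
knob [ 0.5837 -0.0554  0.15  ] [-45.5  -0.1]
knob L [ 0.581  -0.0673  0.15  ] [-33.2  -0.2]
knob R [ 0.5863 -0.0436  0.15  ] [-57.5   0. ]
trip [ 0.548  -0.2213  0.124 ] [124.2  -0.7]
tripTL [ 0.5298 -0.232   0.124 ] [138.5 -16.3]
tripTR [ 0.5361 -0.2033  0.124 ] [109.1 -16.1]
tripBL [ 0.5604 -0.2391  0.124 ] [139.1  15. ]
tripBR [ 0.5665 -0.2113  0.124 ] [110.7  15.3]
anvil edge [0.6025 0.0265 0.072 ] [-129.4    1.5]
wall inL top [0.565  0.0157 0.074 ] [-111.2  -33. ]
barrel top edge [ 0.5455 -0.1167  0.1   ] [ 22.4 -24.8]
barrel bot edge [ 0.5933 -0.1306  0.1   ] [26.1 24.9]
-102.40153878329797
-102.4695303257875
[280.55576819943246, 183.4152672289418] [-42.5  -3.7] [125.1  -0.2]
```

Request:
drive_tool(
  moves=[
    [1,-0.97,0.2,0,0,-0.8],
    [1,-0.97,0.2,0,0,-0.8],
    [1,-0.97,0.2,0,0,-0.8],
    [1,-0.97,0.2,0,0,-0.8],
    [1,-0.97,0.2,0,0,-0.8],
    [1,-0.97,0.2,0,0,-0.8],
  ],
)

```text
clock: 3.35
tool_pos: [0.5791, 0.1107, 0.3003]
orientation: [179.9, 0.1, 126.2]
force: [0.5, -0.3, -0.3]
opening: 0.0394
```

```bash
python3 -c "
from h import *
go([.445,.329,.26],176)"
```

```text
pose [0.5791 0.1107 0.3003] [1.7988e+02 9.0000e-02 1.2620e+02] F [ 0.48 -0.34 -0.27] t 3.35 op 0.0394
shift mm [255.4  20.6  40. ] full u [1.703 0.137 0.266] rot [ 0.001  0.002 -0.83 ] scale 1.7 -> u [1.    0.08  0.156] r [ 0.001  0.001 -0.487] rows 4
```

Request:
drive_tool(
  moves=[
    [1,0.3,0.0,0,0,-0.83],
    [1,0.3,0.0,0,0,-0.83],
    [1,0.3,0.0,0,0,-0.83],
    [1,0.3,0.0,0,0,-0.83],
    [1,0.3,0.0,0,0,-0.83],
    [1,0.3,0.0,0,0,-0.83],
  ],
)

```text
clock: 3.95
tool_pos: [0.5256, 0.2581, 0.3018]
orientation: [179.9, 0.2, 176.4]
force: [-0.4, -0.4, 0.6]
opening: 0.0393
```

```bash
python3 -c "
from h import *
go([.45,.425,.30],176)"
```

```text
pose [0.5256 0.2581 0.3018] [179.89   0.25 176.42] F [-0.4  -0.38  0.56] t 3.95 op 0.0393
shift mm [ 85.9 161.8   1.7] full u [0.572 1.079 0.011] rot [0.002 0.004 0.007] scale 1.08 -> u [0.531 1.    0.011] r [0.002 0.004 0.007] rows 4
```

Request:
drive_tool(
  moves=[
    [0.53,1,0.0,0,0,0],
    [0.53,1,0.0,0,0,0],
    [0.53,1,0.0,0,0,0],
    [0.53,1,0.0,0,0,0],
    [0.53,1,0.0,0,0,0],
  ],
)

```text
clock: 4.45
tool_pos: [0.4538, 0.4141, 0.3027]
orientation: [179.8, 0.3, 176.6]
force: [-0.2, -1.0, -0.0]
opening: 0.0393
```

```bash
python3 -c "
from h import *
s=snap('wrist','w3.png')
a=cv2.imread('pics/w3.png')
go([.45,.329,.30],176)"
```

```text
pose [0.4545 0.4129 0.3027] [179.82   0.29 176.54] F [-0.11 -0.36  0.51] t 4.5 op 0.0394
shift mm [ -0.5 -84.    2.5] full u [-0.003 -0.56   0.016] rot [0.003 0.005 0.009] scale 1 -> u [-0.003 -0.56   0.016] r [0.003 0.005 0.009] rows 2
```

View pics/w3.png

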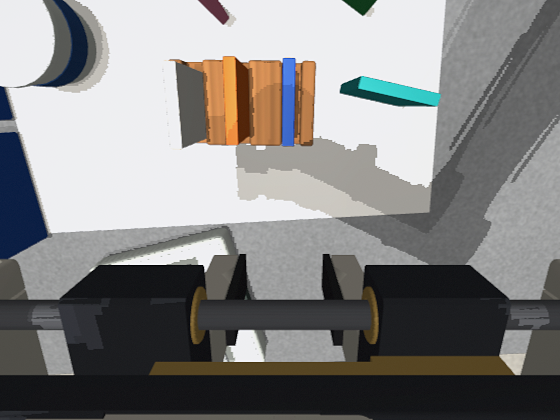

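Run:
```python
from h import *
s=load('w3'); im=s['pixels'].astype(int)
m=np.zeros(im.shape[:2],np.uint8); p=im[45:160,270:310]; m[45:160,270:310]=((p[...,2]>p[...,0]+50)&(p[...,2]>90))*255
c=max(cv2.findContours(m,cv2.RETR_EXTERNAL,cv2.CHAIN_APPROX_NONE)[0],key=cv2.contourArea)
r=cv2.minAreaRect(c); b=cv2.boxPoints(r); print(r,b)
P=np.array([onz(s,*q,.128) for q in b]); print(P.round(4),P.mean(0),[np.linalg.norm(P[i]-P[i-1]).round(4) for i in range(4)])
for i in range(4):
    d=P[i]-P[i-1]; print(np.degrees(np.arctan2(d[1],d[0])).round(1))
a=cv2.imread('pics/w3.png'); cv2.imwrite('pics/z7.png',cv2.resize(a[45:160,160:330],None,fx=4.5,fy=4.5,interpolation=cv2.INTER_CUBIC))
```

```text
((287.8333740234375, 101.49708557128906), (12.945377349853516, 87.19711303710938), 1.005086064338684) [[280.59692  144.97539 ]
 [282.12646   57.7917  ]
 [295.06982   58.018784]
 [293.54028  145.20247 ]]
[[0.454  0.3692 0.128 ]
 [0.4477 0.2907 0.128 ]
 [0.4359 0.2917 0.128 ]
 [0.4413 0.3702 0.128 ]] [0.44471323 0.33045171 0.128     ] [np.float64(0.0128), np.float64(0.0787), np.float64(0.0119), np.float64(0.0787)]
-4.4
-94.6
175.6
86.0
```

View pics/z7.png

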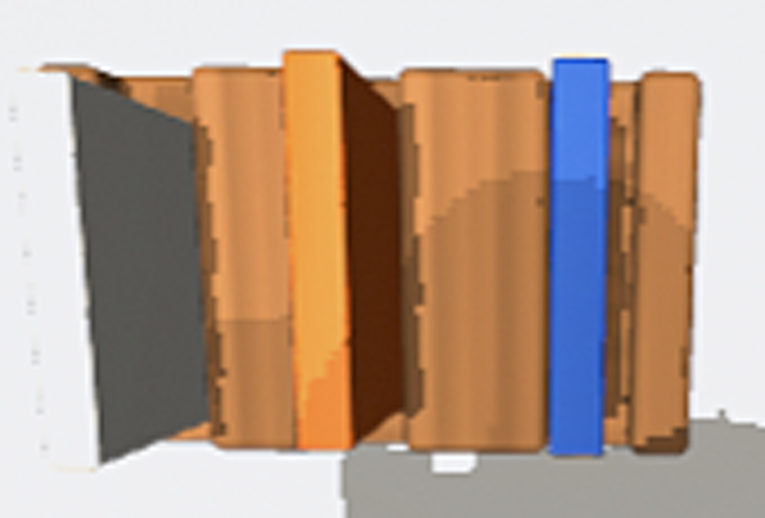

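```bash
python3 -c "
from h import *
go([.445,.330,.18],175.8)"
```

```text
pose [0.4545 0.4129 0.3027] [179.82   0.29 176.54] F [-0.11 -0.36  0.51] t 4.5 op 0.0394
shift mm [  5.1 -83.7 122.4] full u [ 0.034 -0.558  0.816] rot [0.003 0.005 0.012] scale 1 -> u [ 0.034 -0.558  0.816] r [0.003 0.005 0.012] rows 3
```

Request:
drive_tool(
  moves=[
    [0.034,-0.558,0.6,0.003,0.005,0.012],
    [0.034,-0.558,0.7,0.003,0.005,0.012],
    [0.034,-0.558,0.816,0.003,0.005,0.012],
    [0.034,-0.558,0.816,0.003,0.005,0.012],
    [0.034,-0.558,0.816,0.003,0.005,0.012],
    [0.034,-0.558,0.816,0.003,0.005,0.012],
  ],
)

```text
clock: 5.1
tool_pos: [0.4463, 0.3305, 0.1822]
orientation: [179.8, 0.1, 175.8]
force: [0.0, 0.2, 0.9]
opening: 0.0393
```

```bash
python3 -c "
from h import *
go([.445,.330,.094],175.8)"
```

```text
pose [0.4463 0.3305 0.1822] [1.7983e+02 1.2000e-01 1.7580e+02] F [0.03 0.2  0.93] t 5.1 op 0.0393
shift mm [ 1.4 -0.8 88.2] full u [ 0.01  -0.006  0.588] rot [ 0.003  0.002 -0.   ] scale 1 -> u [ 0.01  -0.006  0.588] r [ 0.003  0.002 -0.   ] rows 2
```

Request:
drive_tool(
  moves=[
    [0.01,-0.006,0.2,0.003,0.002,0],
    [0.01,-0.006,0.4,0.003,0.002,0],
    [0.01,-0.006,0.588,0.003,0.002,0],
    [0.01,-0.006,0.588,0.003,0.002,0],
    [0.01,-0.006,0.588,0.003,0.002,0],
  ],
)

```text
clock: 5.6
tool_pos: [0.4458, 0.3309, 0.0954]
orientation: [180.0, 0.1, 175.8]
force: [0.3, -0.4, 0.2]
opening: 0.0397
```

```bash
python3 -c "
from h import *
go([.445,.330,.094],175.8)"
```

```text
pose [0.4458 0.3309 0.0954] [1.7997e+02 7.0000e-02 1.7584e+02] F [ 0.32 -0.38  0.17] t 5.6 op 0.0397
shift mm [ 0.7 -1.   1.4] full u [ 0.005 -0.006  0.009] rot [0.    0.001 0.001] scale 1 -> u [ 0.005 -0.006  0.009] r [0.    0.001 0.001] rows 1
```

Request:
drive_tool(
  moves=[
    [0,0,0,0,0,0],
    [0,0,0,0,0,0],
    [0,0,0,0,0,0],
    [0,0,0,0,0,0],
    [0,0,0,0,0,0],
  ],
  fingers=-1,
)

```text
clock: 6.1
tool_pos: [0.446, 0.3311, 0.096]
orientation: [179.9, 0.1, 175.8]
force: [-1.3, -0.3, 4.0]
opening: 0.0119
```

Request:
drive_tool(
  moves=[
    [0,0,-0.1,0,0,0],
    [0,0,-0.3,0,0,0],
    [0,0,-0.6,0,0,0],
    [0,0,-0.9,0,0,0],
    [0,0,-0.9,0,0,0],
  ],
)

```text
clock: 6.6
tool_pos: [0.4482, 0.3332, 0.2378]
orientation: [179.5, 0.5, 175.9]
force: [-0.0, 0.6, -0.9]
opening: 0.0117
```

```bash
python3 -c "
from h import *
s=snap('wrist','w4.png');snap('scene','s4.png')
go([.601,.018,.26],77.8)"
```

```text
pose [0.4458 0.3314 0.2321] [1.7979e+02 1.5000e-01 1.7584e+02] F [ 0.4   0.33 -0.8 ] t 6.7 op 0.0117
shift mm [-177.6 -301.2  -28.6] full u [-1.184 -2.008 -0.19 ] rot [ 5.000e-03 -1.000e-03  1.634e+00] scale 2.01 -> u [-0.59  -1.    -0.095] r [ 0.002 -0.001  0.814] rows 6
```

View pics/w4.png

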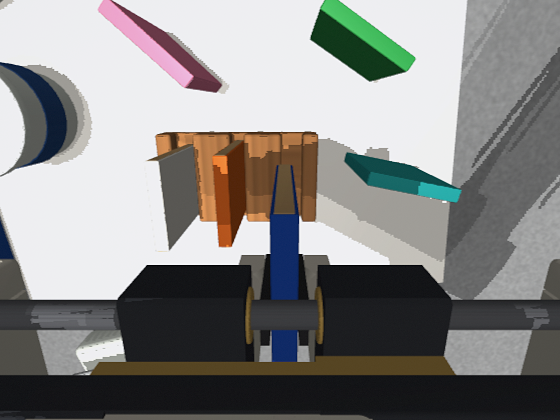

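View pics/s4.png

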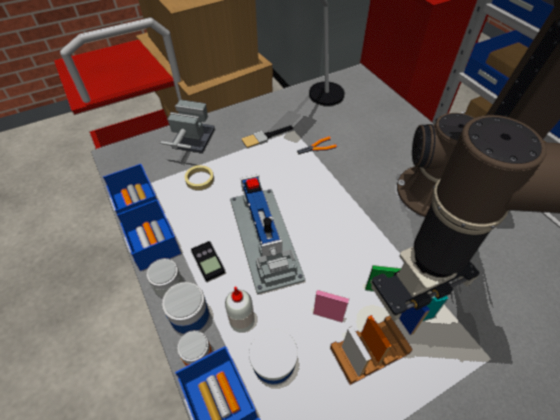

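Run:
```python
from h import *
s=load('w4')
a=cv2.imread('pics/w4.png'); cv2.imwrite('pics/z8.png',cv2.resize(a[150:300,220:350],None,fx=4,fy=4,interpolation=cv2.INTER_CUBIC))
o=sensors.get_obs(); R=Ro.from_euler('xyz',o['orientation'],degrees=True)
for q,z in [((273,213),.0326),((298,213),.0326),((277.5,167),-.0874),((292,167),-.0874)]:
    p=onz(s,*q,o['tool_pos'][2]+z); print(q,(R.inv().apply(p-o['tool_pos'])*1000).round(1))
```

```text
(273, 213) [ -5.1 -37.3 -32.7]
(298, 213) [  5.3 -37.3 -32.7]
(277.5, 167) [ -6.3 -35.1  87.3]
(292, 167) [  4.7 -35.2  87.3]
```

View pics/z8.png

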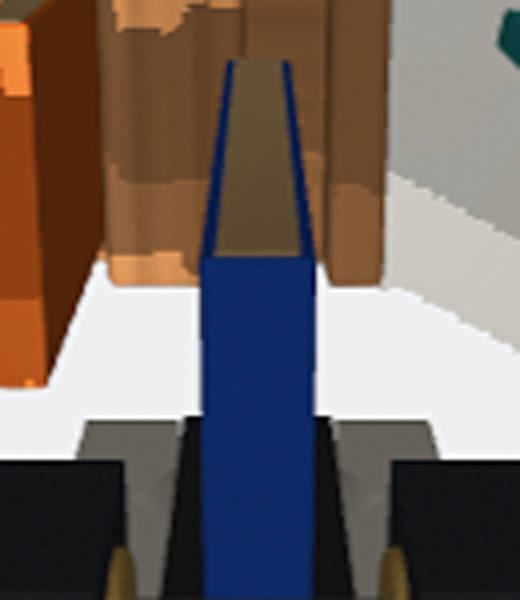

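Run:
```python
from h import *
s=load('w4')
o=sensors.get_obs(); R=Ro.from_euler('xyz',o['orientation'],degrees=True)
for q,z in [((270.5,214.2),.0326),((298.7,214.2),.0326),((276.5,165),-.0874),((293,165),-.0874)]:
    p=onz(s,*q,o['tool_pos'][2]+z); print(q,(R.inv().apply(p-o['tool_pos'])*1000).round(1))
```

```text
(270.5, 214.2) [ -6.2 -36.7 -32.7]
(298.7, 214.2) [  5.6 -36.8 -32.7]
(276.5, 165) [ -7.1 -36.7  87.3]
(293, 165) [  5.5 -36.7  87.3]
```

Request:
drive_tool(
  moves=[
    [-0.2,-0.4,-0.4,0.003,0.001,0.2],
    [-0.59,-1,-0.4,0.003,0.001,0.8],
    [-0.59,-1,-0.4,0.003,0.001,0.8],
    [-0.59,-1,-0.4,0.003,0.001,0.8],
    [-0.59,-1,-0.4,0.003,0.001,0.8],
    [-0.59,-1,-0.4,0.003,0.001,0.8],
  ],
)

```text
clock: 7.3
tool_pos: [0.5229, 0.1734, 0.29]
orientation: [-179.9, -0.1, 127.3]
force: [-0.0, -0.3, -0.7]
opening: 0.0117
```

```bash
python3 -c "
from h import *
go([.601,.018,.28],77.8)"
```

```text
pose [0.5229 0.1734 0.29  ] [-1.7991e+02 -6.0000e-02  1.2734e+02] F [-0.04 -0.34 -0.69] t 7.3 op 0.0117
shift mm [-170.9  -32.2    9.9] full u [-1.139 -0.214  0.066] rot [-0.002 -0.     0.826] scale 1.14 -> u [-1.    -0.188  0.058] r [-0.002 -0.     0.725] rows 6
```

Request:
drive_tool(
  moves=[
    [-1,-0.21,0.05,0,0,0.826],
    [-1,-0.21,0.05,0,0,0.826],
    [-1,-0.21,0.05,0,0,0.826],
    [-1,-0.21,0.05,0,0,0.826],
    [-1,-0.21,0.05,0,0,0.826],
    [-1,-0.21,0.05,0,0,0.826],
    [-1,-0.21,0.05,0,0,0.826],
  ],
)

```text
clock: 8.0
tool_pos: [0.5882, 0.0346, 0.2803]
orientation: [-179.7, 0.1, 77.6]
force: [-0.2, 0.6, -1.2]
opening: 0.0123
```

```bash
python3 -c "
from h import *
go([.601,.018,.28],77.8)"
```

```text
pose [0.5882 0.0346 0.2803] [-1.7972e+02  1.2000e-01  7.7640e+01] F [-0.18  0.6  -1.25] t 8.0 op 0.0123
shift mm [-13.5  16.1   0.3] full u [-0.09   0.107  0.002] rot [-0.005  0.002 -0.003] scale 1 -> u [-0.09   0.107  0.002] r [-0.005  0.002 -0.003] rows 1
```

Request:
drive_tool(
  moves=[
    [-0.09,0.107,0,-0.005,0.002,-0.003],
    [-0.09,0.107,0,-0.005,0.002,-0.003],
    [-0.09,0.107,0,-0.005,0.002,-0.003],
  ],
)

```text
clock: 8.3
tool_pos: [0.6005, 0.0179, 0.2791]
orientation: [-179.9, 0.0, 77.9]
force: [1.1, -0.6, -0.8]
opening: 0.0118
```

Run:
```python
from h import *
s=snap('wrist','w5.png')
go([.601,.018,.18],77.8)
a=cv2.imread('pics/w5.png'); cv2.imwrite('pics/z9.png',cv2.resize(a[90:300,150:400],None,fx=2.8,fy=2.8,interpolation=cv2.INTER_CUBIC))
```

```text
pose [0.6005 0.0181 0.2795] [-1.7994e+02  2.0000e-02  7.7930e+01] F [-0.7  -0.18 -1.22] t 8.35 op 0.0117
shift mm [ 0.   0.6 99.5] full u [0.    0.004 0.663] rot [-0.001  0.     0.002] scale 1 -> u [0.    0.004 0.663] r [-0.001  0.     0.002] rows 2
```

View pics/z9.png

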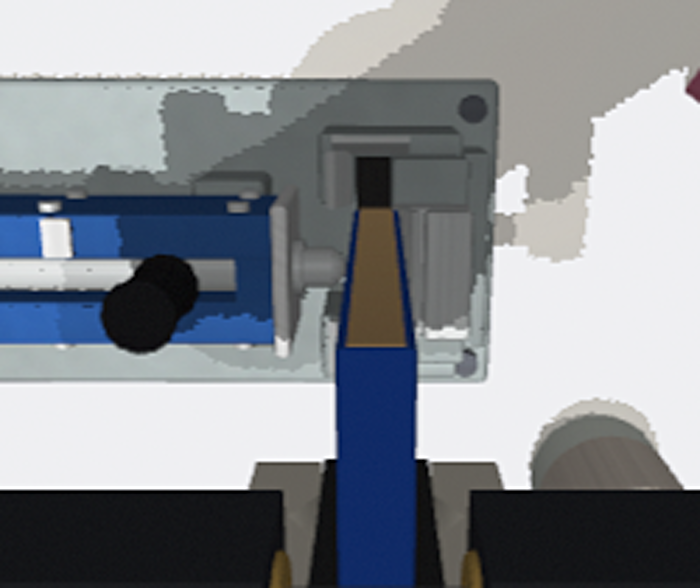

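Run:
```python
from h import *
s=load('w5'); o=sensors.get_obs(); R=Ro.from_euler('xyz',o['orientation'],degrees=True)
a=cv2.imread('pics/w5.png'); cv2.imwrite('pics/z10.png',cv2.resize(a[130:220,255:335],None,fx=7,fy=6.6,interpolation=cv2.INTER_CUBIC))
z9=lambda x,y:(150+x/2.8,90+y/2.8)
for n,q,z in [('bot L',(357,208),.1921),('bot R',(397,208),.1921),('top L',(337,347),.3121),('top R',(415,347),.3121),('slot TL',(357,157),.023),('slot TR',(392,157),.023),('slot R2',(392,205),.023)]:
    p=onz(s,*z9(*q),z); print(n,(R.inv().apply(p-o['tool_pos'])*1000).round(1))
```

```text
bot L [ -4.5 -43.   87.4]
bot R [  6.1 -43.   87.4]
top L [ -5.  -43.  -32.6]
top R [  6.1 -43.  -32.6]
slot TL [ -7.7 -37.6 256.5]
slot TR [  7.7 -37.6 256.5]
slot R2 [  7.8 -16.5 256.5]
```

View pics/z10.png

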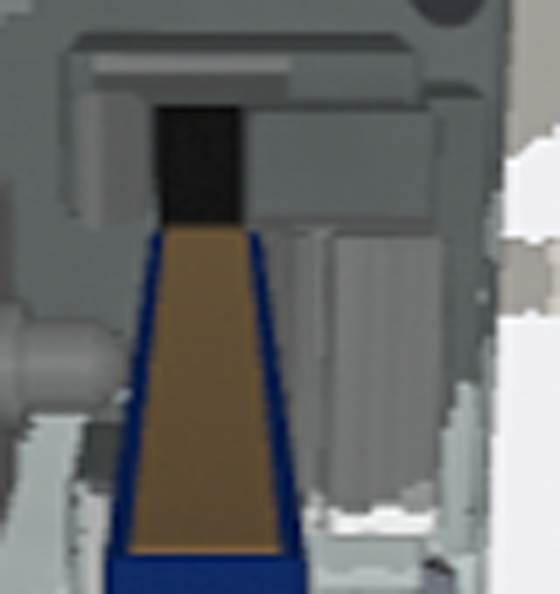

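Request:
drive_tool(
  moves=[
    [-0.003,0.013,0.3,0,0,0.002],
    [-0.003,0.013,0.6,0,0,0.002],
    [-0.003,0.013,0.663,0,0,0.002],
    [-0.003,0.013,0.663,0,0,0.002],
    [-0.003,0.013,0.663,0,0,0.002],
  ],
)

```text
clock: 8.85
tool_pos: [0.6035, 0.0176, 0.1821]
orientation: [179.9, -0.0, 77.9]
force: [-0.7, 0.8, -0.4]
opening: 0.0116
```

Run:
```python
from h import *
s=snap('wrist','w6.png')
go([.6005,.018,.18],77.8)
a=cv2.imread('pics/w6.png'); cv2.imwrite('pics/z11.png',cv2.resize(a[100:240,200:360],None,fx=5,fy=4.2,interpolation=cv2.INTER_CUBIC))
```

```text
pose [0.6038 0.0177 0.1826] [ 1.7986e+02 -4.0000e-02  7.7870e+01] F [ 1.22  0.52 -1.42] t 8.9 op 0.0121
shift mm [-0.4 -3.2  2.6] full u [-0.003 -0.022  0.017] rot [ 0.002 -0.001  0.001] scale 1 -> u [-0.003 -0.022  0.017] r [ 0.002 -0.001  0.001] rows 1
```

View pics/z11.png

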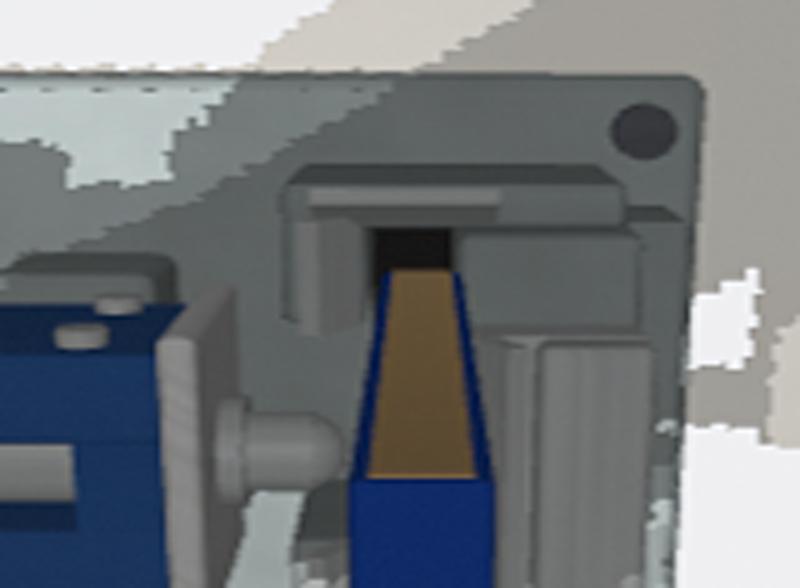

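Run:
```python
from h import *
s=load('w6'); o=sensors.get_obs(); R=Ro.from_euler('xyz',o['orientation'],degrees=True)
z=lambda x,y:(200+x/5,100+y/4.2)
for n,q,zz in [('bot L',(380,269),.0952),('bot R',(464,269),.0952),('top L',(351,480),.2152),('top R',(495,480),.2152),('slotL',(372,228),.065),('slotR',(455,228),.065),('flare edge',(410,190),.074),('slotR floor',(449,265),.023),('slotL',(372,228),.023),('slotR',(455,228),.023)]:
    p=onz(s,*z(*q),zz); print(n,(R.inv().apply(p-o['tool_pos'])*1000).round(1))
```

```text
bot L [ -5.5 -43.6  87.3]
bot R [  6.9 -43.5  87.3]
top L [ -5.  -43.2 -32.7]
top R [  6.4 -43.2 -32.7]
slotL [ -7.6 -46.7 117.5]
slotR [  6.1 -46.7 117.5]
flare edge [ -1.2 -55.  108.4]
slotR floor [  5.9 -32.6 159.5]
slotL [ -8.8 -41.  159.5]
slotR [  7.  -41.  159.5]
```

Request:
drive_tool(
  moves=[
    [-0.008,-0.009,0,0.002,0,0],
    [-0.008,-0.009,0.08,0.002,0,0],
    [-0.008,-0.009,0.15,0.002,0,0],
    [-0.008,-0.009,0.15,0.002,0,0],
  ],
)

```text
clock: 9.3
tool_pos: [0.6009, 0.0166, 0.1581]
orientation: [-179.9, 0.0, 77.8]
force: [-0.6, -0.9, -0.4]
opening: 0.0116
```

Run:
```python
from h import *
s=snap('wrist','w7.png')
go([.6005,.018,.18],77.8)
a=cv2.imread('pics/w7.png'); cv2.imwrite('pics/z12.png',cv2.resize(a[100:240,200:360],None,fx=5,fy=4.2,interpolation=cv2.INTER_CUBIC))
```

```text
pose [0.6014 0.0166 0.1589] [-1.799e+02  1.000e-02  7.785e+01] F [-0.02  0.87 -1.16] t 9.35 op 0.0119
shift mm [  1.2  -1.2 -21.1] full u [ 0.008 -0.008 -0.141] rot [-0.002  0.     0.001] scale 1 -> u [ 0.008 -0.008 -0.141] r [-0.002  0.     0.001] rows 1
```

View pics/z12.png

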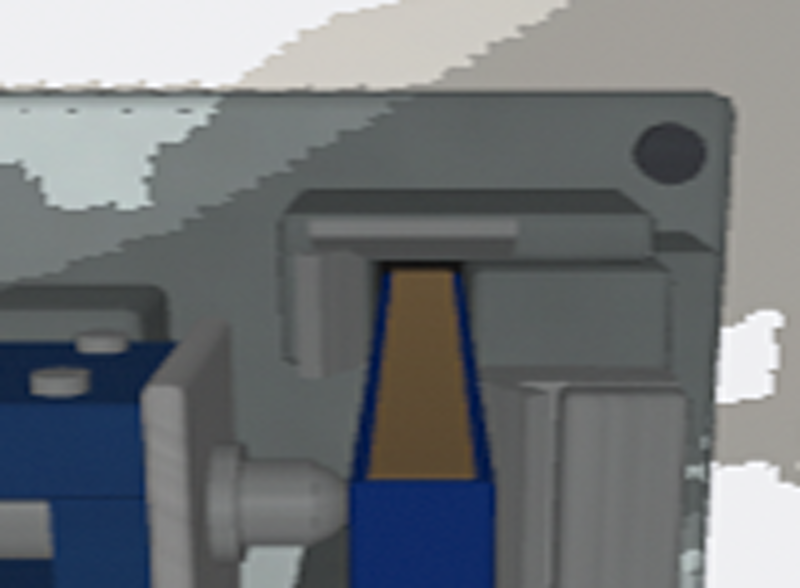

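Run:
```python
from h import *
s=load('w7'); o=sensors.get_obs(); R=Ro.from_euler('xyz',o['orientation'],degrees=True)
z=lambda x,y:(200+x/5,100+y/4.2)
for n,q,zz in [('bot L',(381,269),.0715),('bot R',(464,269),.0715),('slotL',(376,262),.065),('slotR',(464,262),.065)]:
    p=onz(s,*z(*q),zz); print(n,(R.inv().apply(p-o['tool_pos'])*1000).round(1))
```

```text
bot L [ -5.2 -43.8  87.4]
bot R [  7.1 -43.8  87.4]
slotL [ -6.1 -44.   93.9]
slotR [  7.2 -44.   93.9]
```

Request:
drive_tool(
  moves=[
    [-0.003,0.009,0,0,0,0],
    [-0.003,0.009,0.06,0,0,0],
    [-0.003,0.009,0.12,0,0,0],
    [-0.003,0.009,0.12,0,0,0],
  ],
)

```text
clock: 9.75
tool_pos: [0.6015, 0.0157, 0.1389]
orientation: [-179.7, 0.1, 77.8]
force: [-0.3, 0.2, -0.4]
opening: 0.0119
```

Run:
```python
from h import *
go([.6015,.0165,.110],77.8)
```

```text
pose [0.6015 0.0157 0.1389] [-1.7974e+02  7.0000e-02  7.7830e+01] F [-0.26  0.17 -0.45] t 9.75 op 0.0119
shift mm [ 0.8 -0.  28.9] full u [ 0.006 -0.     0.193] rot [-0.004  0.001  0.001] scale 1 -> u [ 0.006 -0.     0.193] r [-0.004  0.001  0.001] rows 1
```

Request:
drive_tool(
  moves=[
    [0,0,0.06,-0.004,0,0],
    [0,0,0.12,-0.004,0,0],
    [0,0,0.15,-0.004,0,0],
    [0,0,0.15,-0.004,0,0],
  ],
)

```text
clock: 10.15
tool_pos: [0.6008, 0.0155, 0.1153]
orientation: [-179.9, 0.1, 77.8]
force: [0.2, 0.5, -1.0]
opening: 0.012
```

Request:
drive_tool(
  moves=[
    [0,0,0.03,0,0,0],
    [0,0,0.045,0,0,0],
    [0,0,0.045,0,0,0],
  ],
)

```text
clock: 10.45
tool_pos: [0.6013, 0.0156, 0.1106]
orientation: [180.0, 0.1, 77.9]
force: [-5.6, 0.6, 13.0]
opening: 0.012
```

Request:
drive_tool(
  moves=[
    [0,0,0,0,0,0],
    [0,0,0,0,0,0],
    [0,0,0,0,0,0],
  ],
  fingers=-0.1,
)

```text
clock: 10.75
tool_pos: [0.6014, 0.0157, 0.1106]
orientation: [180.0, 0.1, 77.9]
force: [-0.5, 0.2, -0.2]
opening: 0.0307
```

Request:
drive_tool(
  moves=[
    [0,0,-0.15,0,0,0],
    [0,0,-0.4,0,0,0],
    [0,0,-0.6,0,0,0],
    [0,0,-0.6,0,0,0],
  ],
)

```text
clock: 11.15
tool_pos: [0.604, 0.0161, 0.2052]
orientation: [179.6, -0.1, 77.9]
force: [0.4, 0.2, -0.6]
opening: 0.0394
```

Run:
```python
from h import *
snap('wrist','w8.png');s=snap('scene','s8.png');
a=cv2.imread('pics/s8.png'); cv2.imwrite('pics/z13.png',cv2.resize(a[160:300,200:330],None,fx=4,fy=4,interpolation=cv2.INTER_CUBIC))
go([.5837,-.0554,.19],77.8)
```

```text
pose [0.6016 0.0159 0.2009] [1.7993e+02 4.0000e-02 7.7860e+01] F [-0.3  -0.46  0.23] t 11.25 op 0.0397
shift mm [-73.5  -2.5  11. ] full u [-0.49  -0.017  0.073] rot [0.001 0.001 0.001] scale 1 -> u [-0.49  -0.017  0.073] r [0.001 0.001 0.001] rows 2
```

View pics/w8.png

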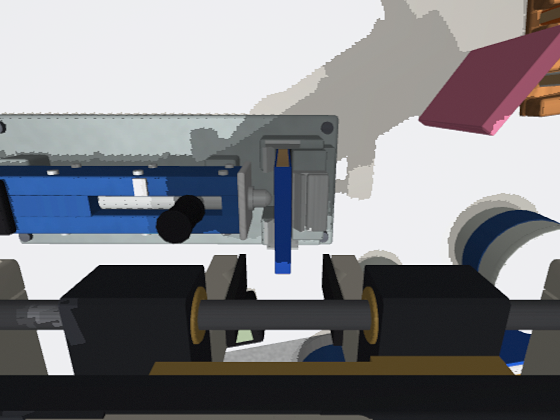

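View pics/z13.png

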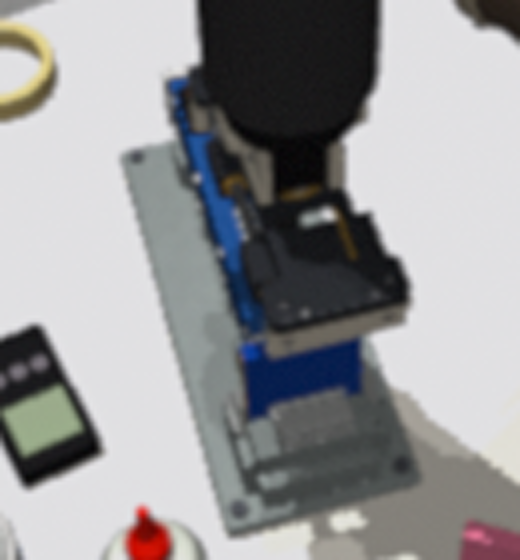

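Wrist view: the board is upright in the slot, with its top edge running from about (283,150) to (283,270). The knob is at about (175,225), which is also where I expected it. Floor contact came at the predicted height (0.1106 against 0.1104). Now the knob.

Request:
drive_tool(
  moves=[
    [-0.25,-0.01,0,0,0,0],
    [-0.49,-0.017,0,0,0,0],
    [-0.49,-0.017,0.07,0,0,0],
    [-0.49,-0.017,0.07,0,0,0],
  ],
)

```text
clock: 11.65
tool_pos: [0.5821, -0.0561, 0.1879]
orientation: [-179.8, 0.1, 77.7]
force: [0.3, 0.5, 0.0]
opening: 0.0396
```

Run:
```python
from h import *
s=snap('wrist','w9.png')
go([.5837,-.0554,.112],77.8)
```

```text
pose [ 0.5827 -0.0556  0.1887] [-1.7989e+02  1.0000e-01  7.7810e+01] F [0.02 0.54 0.02] t 11.7 op 0.0391
shift mm [ 0.5  1.1 76.7] full u [0.004 0.007 0.511] rot [-0.002  0.002  0.   ] scale 1 -> u [0.004 0.007 0.511] r [-0.002  0.002  0.   ] rows 2
```

View pics/w9.png

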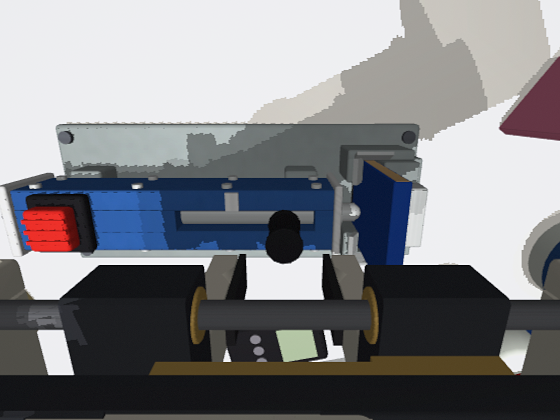

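Request:
drive_tool(
  moves=[
    [0.004,0.007,0.2,0,0,0],
    [0.004,0.007,0.4,0,0,0],
    [0.004,0.007,0.5,0,0,0],
    [0.004,0.007,0.505,0,0,0],
    [0.004,0.007,0.505,0,0,0],
  ],
)

```text
clock: 12.2
tool_pos: [0.5841, -0.0547, 0.1129]
orientation: [-179.9, 0.1, 77.9]
force: [-0.1, -0.6, 0.4]
opening: 0.0395
```

Request:
drive_tool(
  moves=[
    [0,0,0,0,0,0],
    [0,0,0,0,0,0],
    [0,0,0,0,0,0],
    [0,0,0,0,0,0],
  ],
  fingers=-1,
)

```text
clock: 12.6
tool_pos: [0.5848, -0.0547, 0.114]
orientation: [-180.0, 0.1, 77.9]
force: [1.0, -0.3, 4.4]
opening: 0.0219
```

Run:
```python
from h import *
s=snap('wrist','w10.png')
go([.5837,-.0554,.112],77.8)
```

```text
pose [ 0.5848 -0.0547  0.114 ] [-1.7997e+02  1.0000e-01  7.7890e+01] F [-0.69 -0.12  6.12] t 12.65 op 0.022
shift mm [-0.9 -0.9  2. ] full u [-0.006 -0.006  0.013] rot [-0.     0.002  0.001] scale 1 -> u [-0.006 -0.006  0.013] r [-0.     0.002  0.001] rows 1
```

View pics/w10.png

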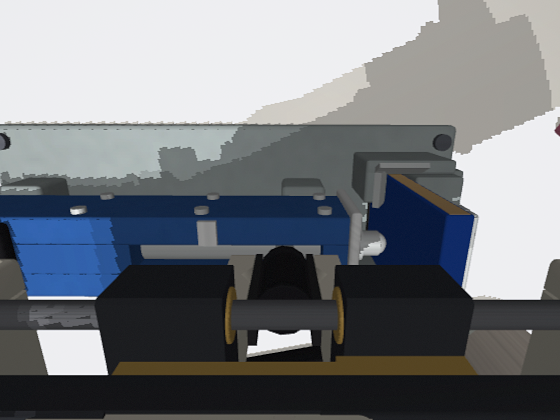

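Request:
drive_tool(
  moves=[
    [-0.04,0,0,0,0,0],
    [-0.08,0,0,0,0,0],
    [-0.12,0,0,0,0,0],
    [-0.14,0,0,0,0,0],
    [-0.14,0,0,0,0,0],
  ],
)

```text
clock: 13.15
tool_pos: [0.5803, -0.0756, 0.1141]
orientation: [-180.0, 0.1, 77.9]
force: [-0.2, 4.3, 2.5]
opening: 0.0225
```

```bash
cat >> h.py <<'E'
def dr():
    o=sensors.get_obs(); y=np.radians(-102.1); X=np.array([np.cos(y),np.sin(y),0]); Y=np.array([-np.sin(y),np.cos(y),0])
    d=(o['tool_pos']-[.5848,-.0547,.114])
    print('draw %.2f lat %.2f dz %.2f mm'%(d@X*1000,d@Y*1000,d[2]*1000),'pull %.2f spring %.2f'%(-(o['force']@X),d@X*220),o['force'].round(2),'op',o['opening'],'t',o['clock'])
E
python3 -c "
from h import *
dr()"
```

```text
draw 21.34 lat -0.04 dz 0.05 mm pull 4.16 spring 4.69 [-0.17  4.29  2.52] op 0.022461883695495833 t 13.15
```

Request:
drive_tool(
  moves=[
    [-0.01,0,0,0,0,0],
    [-0.02,0,0,0,0,0],
    [-0.02,0,0,0,0,0],
  ],
)

```text
clock: 13.45
tool_pos: [0.5797, -0.0783, 0.114]
orientation: [-180.0, 0.1, 77.9]
force: [0.3, 5.3, 2.6]
opening: 0.0219
```

Request:
drive_tool(
  moves=[
    [-0.008,0,0,0,0,0],
    [-0.008,0,0,0,0,0],
  ],
)

```text
clock: 13.65
tool_pos: [0.5795, -0.0793, 0.1141]
orientation: [-180.0, 0.1, 77.9]
force: [-0.5, 3.7, 1.8]
opening: 0.0222
```

```bash
python3 -c "
from h import *
dr()"
```

```text
draw 25.12 lat 0.00 dz 0.09 mm pull 3.55 spring 5.53 [-0.54  3.75  1.81] op 0.022181973467802416 t 13.65
```

Request:
drive_tool(
  moves=[
    [-0.008,0,0,0,0,0],
    [-0.008,0,0,0,0,0],
  ],
)

```text
clock: 13.85
tool_pos: [0.5793, -0.0802, 0.114]
orientation: [-180.0, 0.0, 77.9]
force: [-0.3, 4.7, 2.1]
opening: 0.022
```

Request:
drive_tool(
  moves=[
    [-0.008,0,0,0,0,0],
    [-0.008,0,0,0,0,0],
  ],
)

```text
clock: 14.05
tool_pos: [0.5791, -0.0811, 0.114]
orientation: [-180.0, 0.0, 77.9]
force: [0.9, 5.0, 2.8]
opening: 0.0221
```

```bash
python3 -c "
from h import *
dr()
snap('wrist','w11.png');dr()
snap('top','t11.png')
a=cv2.imread('pics/t11.png');cv2.imwrite('pics/z14.png',a[100:280,180:400].repeat(3,0).repeat(3,1))"
```

```text
draw 26.99 lat -0.03 dz 0.04 mm pull 5.12 spring 5.94 [0.88 5.04 2.79] op 0.02208358898816986 t 14.05
draw 26.99 lat -0.04 dz 0.06 mm pull 5.01 spring 5.94 [0.87 4.93 2.57] op 0.022110774464920706 t 14.1
```

View pics/z14.png

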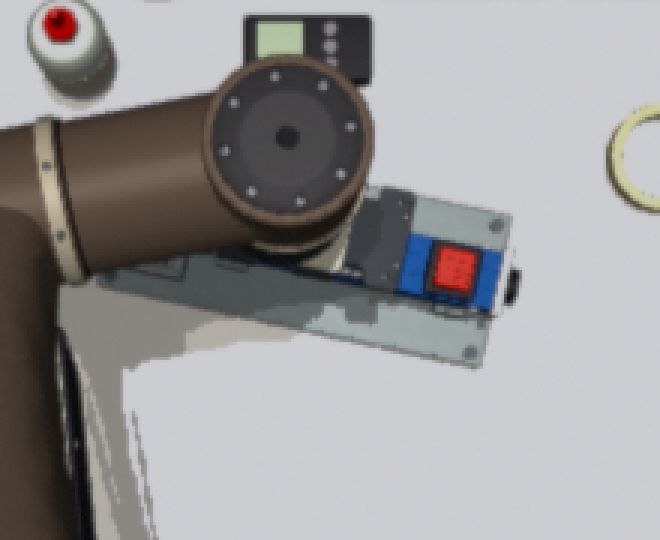

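View pics/w11.png

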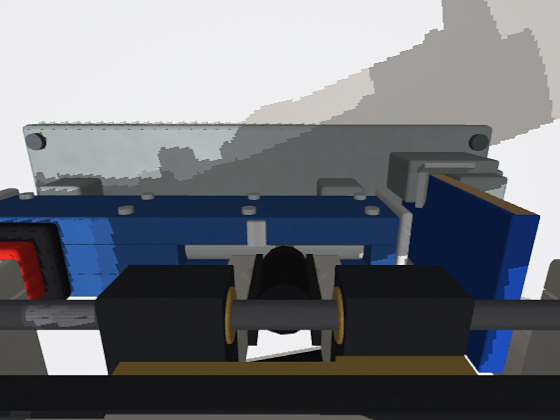

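Request:
drive_tool(
  moves=[
    [-0.008,0,0,0,0,0],
    [-0.008,0,0,0,0,0],
  ],
)

```text
clock: 14.35
tool_pos: [0.5789, -0.0819, 0.1141]
orientation: [-180.0, 0.0, 77.9]
force: [0.1, 5.5, 1.7]
opening: 0.0223
```

Request:
drive_tool(
  moves=[
    [-0.008,0,0,0,0,0],
    [-0.008,0,0,0,0,0],
  ],
)

```text
clock: 14.55
tool_pos: [0.5788, -0.0827, 0.1141]
orientation: [-180.0, -0.0, 77.9]
force: [-0.1, 6.1, 1.7]
opening: 0.0219
```

```bash
cat > c.py <<'E'
from h import *
dr(); s=snap('wrist','wt.png'); im=s['pixels'].astype(int)
p=im[180:320,0:60]; m=(p[...,0]>120)&(p[...,1]<80)&(p[...,2]<80)
r,c=np.nonzero(m); print('red top row per col',[int(180+np.nonzero(m[:,k])[0].min()) if m[:,k].any() else None for k in (0,4,8,12,16)]); 
k=(p.sum(-1)<130); print('bezel', [int(180+np.nonzero(k[10:,q])[0].min()+10) if k[10:,q].any() else None for q in (0,4,8,12,16)])
E
python3 c.py
```

```text
draw 28.66 lat -0.02 dz 0.06 mm pull 5.95 spring 6.31 [-0.11  6.11  1.67] op 0.02191865647600616 t 14.55
red top row per col [249, 249, 249, 248, 249]
bezel [202, 200, 199, 198, 196]
```

```bash
sed -i '/bezel/d' c.py
python3 - <<'E'
from h import *
for f in ['w9','w11','wt']:
    im=cv2.cvtColor(cv2.imread(f'pics/{f}.png'),cv2.COLOR_BGR2RGB).astype(int)
    p=im[180:320,0:60]; m=(p[...,0]>120)&(p[...,1]<80)&(p[...,2]<80)
    print(f,[int(180+np.nonzero(m[:,k])[0].min()) if m[:,k].any() else None for k in (0,4,8,12,16,20,24,28)])
s=load('w11'); p=np.array([.548,-.2213,.124])-.016*np.array([.977,-.211,0]); print(proj(s,p),proj(s,p-[0,0,.0045]))
E
```

```text
w9 [None, None, None, None, None, None, 211, 210]
w11 [249, 249, 248, 249, 250, 257, 273, 296]
wt [249, 249, 249, 248, 249, 250, 259, 282]
[-11.466194667354955, 250.57433780477038] [-3.868545101313373, 246.87716665055206]
```

Request:
drive_tool(
  moves=[
    [-0.008,0,0,0,0,0],
    [-0.008,0,0,0,0,0],
  ],
)

```text
clock: 14.8
tool_pos: [0.5786, -0.0835, 0.114]
orientation: [-180.0, -0.0, 77.9]
force: [-0.5, 5.9, 2.6]
opening: 0.0218
```

Request:
drive_tool(
  moves=[
    [-0.008,0,0,0,0,0],
    [-0.008,0,0,0,0,0],
  ],
)

```text
clock: 15.0
tool_pos: [0.5784, -0.0842, 0.114]
orientation: [-180.0, -0.0, 77.9]
force: [0.1, 6.0, 1.9]
opening: 0.022
```

```bash
python3 c.py
```

```text
draw 30.20 lat -0.04 dz 0.04 mm pull 5.90 spring 6.64 [0.1  6.02 1.95] op 0.021974194097706835 t 15.0
red top row per col [249, 249, 249, 249, 248]
```

Request:
drive_tool(
  moves=[
    [-0.01,0,0,0,0,0],
    [-0.018,0,0,0,0,0],
  ],
)

```text
clock: 15.25
tool_pos: [0.578, -0.0863, 0.1141]
orientation: [180.0, -0.1, 77.9]
force: [-0.4, 6.5, 2.8]
opening: 0.0221
```

```bash
python3 c.py
```

```text
draw 32.29 lat -0.01 dz 0.06 mm pull 6.29 spring 7.10 [-0.41  6.52  2.82] op 0.02208808612337425 t 15.25
red top row per col [249, 249, 249, 249, 249]
```

Request:
drive_tool(
  moves=[
    [-0.01,0,0,0,0,0],
    [-0.015,0,0,0,0,0],
  ],
)

```text
clock: 15.5
tool_pos: [0.5777, -0.088, 0.1141]
orientation: [180.0, -0.1, 77.9]
force: [0.2, 7.9, 2.3]
opening: 0.0223
```

```bash
python3 c.py
```

```text
draw 34.03 lat -0.00 dz 0.06 mm pull 7.71 spring 7.49 [0.18 7.85 2.26] op 0.0223054511863746 t 15.5
red top row per col [249, 249, 249, 249, 249]
```

Request:
drive_tool(
  moves=[
    [-0.01,0,0,0,0,0],
    [-0.015,0,0,0,0,0],
  ],
)

```text
clock: 15.75
tool_pos: [0.5775, -0.089, 0.114]
orientation: [180.0, -0.2, 77.9]
force: [-0.1, 12.4, 2.7]
opening: 0.0222
```

```bash
python3 c.py
```

```text
draw 35.04 lat 0.01 dz 0.03 mm pull 12.11 spring 7.71 [-0.07 12.4   2.7 ] op 0.02219130010609401 t 15.75
red top row per col [249, 249, 249, 249, 249]
```

Request:
drive_tool(
  moves=[
    [-0.01,0,0,0,0,0],
    [-0.012,0,0,0,0,0],
  ],
)

```text
clock: 16.0
tool_pos: [0.5775, -0.0892, 0.1141]
orientation: [179.9, -0.3, 78.0]
force: [0.7, 13.0, 3.1]
opening: 0.0221
```

```bash
python3 c.py
```

```text
draw 35.25 lat 0.06 dz 0.05 mm pull 12.83 spring 7.75 [ 0.71 12.97  3.07] op 0.022080599695555474 t 16.0
red top row per col [249, 249, 249, 249, 249]
```

View pics/wt.png

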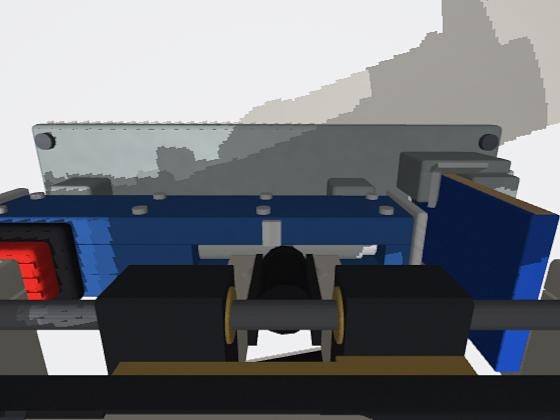

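Run:
```python
from h import *
s=load('w9'); 
for f in ['w9','wt']:
    s=load(f)
    im=s['pixels'].astype(int); p=im[180:320,0:110]; m=(p[...,0]>120)&(p[...,1]<80)&(p[...,2]<80)
    top=[(k,int(180+np.nonzero(m[:,k])[0].min())) for k in range(0,110,4) if m[:,k].any()]
    print(f,top)
    for dz in (0,-.0045):
        for dx in (0,-.015):
            X=np.array([-.2113,-.9774,0]);Y=np.array([.9774,-.2113,0])
            print(dz,dx,np.round(proj(s,np.array([.548,-.2213,.124+dz])-.016*Y+dx*X),1))
```

```text
w9 [(24, 211), (28, 210), (32, 210), (36, 210), (40, 210), (44, 210), (48, 210), (52, 210), (56, 210), (60, 210), (64, 214), (68, 234)]
0 0 [ 43.3 211. ]
0 -0.015 [ 64.6 211. ]
-0.0045 0 [ 47.6 209.1]
-0.0045 -0.015 [ 68.6 209.1]
wt [(0, 249), (4, 249), (8, 249), (12, 249), (16, 249), (20, 249), (24, 248), (28, 249), (32, 250), (36, 256), (40, 273), (44, 294)]
0 0 [  4.1 250.8]
0 -0.015 [ 35.1 250.8]
-0.0045 0 [ 11.3 247.1]
-0.0045 -0.015 [ 41.5 247.1]
```

Request:
drive_tool(
  moves=[
    [0.008,0,0,0,0,0],
    [0.008,0,0,0,0,0],
  ],
)

```text
clock: 16.25
tool_pos: [0.5779, -0.0872, 0.1141]
orientation: [179.9, -0.4, 78.0]
force: [-0.9, 7.3, 2.2]
opening: 0.0221
```

```bash
python3 c.py
```

```text
draw 33.19 lat 0.03 dz 0.05 mm pull 6.94 spring 7.30 [-0.93  7.3   2.19] op 0.022144356487992085 t 16.25
red top row per col [249, 249, 249, 249, 249]
```

Request:
drive_tool(
  moves=[
    [0.005,0,0,0,0,0],
    [0.005,0,0,0,0,0],
  ],
)

```text
clock: 16.5
tool_pos: [0.5782, -0.0858, 0.1141]
orientation: [179.9, -0.4, 78.0]
force: [0.6, 7.1, 2.3]
opening: 0.0223
```

```bash
python3 c.py
```

```text
draw 31.82 lat 0.03 dz 0.07 mm pull 7.05 spring 7.00 [0.57 7.09 2.31] op 0.022271922680427006 t 16.5
red top row per col [249, 249, 249, 249, 249]
```

Request:
drive_tool(
  moves=[
    [0.005,0,0,0,0,0],
    [0.005,0,0,0,0,0],
  ],
)

```text
clock: 16.75
tool_pos: [0.5784, -0.0845, 0.114]
orientation: [179.9, -0.4, 78.0]
force: [-0.9, 7.6, 2.3]
opening: 0.0221
```

```bash
python3 c.py
```

```text
draw 30.48 lat 0.00 dz 0.03 mm pull 7.22 spring 6.71 [-0.93  7.58  2.29] op 0.022134673157121653 t 16.75
red top row per col [249, 249, 249, 249, 249]
```

Request:
drive_tool(
  moves=[
    [-0.01,0,0,0,0,0],
    [-0.025,0,0,0,0,0],
    [-0.028,0,0,0,0,0],
  ],
)

```text
clock: 17.1
tool_pos: [0.5777, -0.088, 0.114]
orientation: [179.9, -0.5, 78.0]
force: [-0.6, 8.9, 2.2]
opening: 0.022
```

```bash
python3 c.py; python3 -c "
from h import *
print(onz(load('w2'),60+545/4,20+250/4,.1),onz(load('w2'),250+230/5,20+290/4.6,.1))"
```

```text
draw 34.07 lat 0.02 dz 0.05 mm pull 8.60 spring 7.49 [-0.56  8.92  2.2 ] op 0.021972992063469216 t 17.1
red top row per col [249, 249, 249, 249, 249]
[ 0.56522681 -0.13789571  0.1       ] [ 0.58898945 -0.03232054  0.1       ]
```

Request:
drive_tool(
  moves=[
    [-0.01,0,0,0,0,0],
    [-0.01,0,0,0,0,0],
    [-0.01,0,0,0,0,0],
  ],
)

```text
clock: 17.45
tool_pos: [0.5776, -0.0885, 0.1141]
orientation: [179.9, -0.5, 78.0]
force: [-0.1, 9.0, 2.2]
opening: 0.022
```

```bash
python3 c.py
```

```text
draw 34.53 lat 0.07 dz 0.09 mm pull 8.81 spring 7.60 [-0.14  9.04  2.2 ] op 0.021969356455817685 t 17.45
red top row per col [249, 249, 249, 249, 249]
```

Request:
drive_tool(
  moves=[
    [-0.008,0,0,0,0,0],
    [-0.008,0,0,0,0,0],
  ],
)

```text
clock: 17.7
tool_pos: [0.5776, -0.0885, 0.1141]
orientation: [179.9, -0.6, 78.0]
force: [0.3, 10.0, 2.7]
opening: 0.0221
```

```bash
python3 c.py
```

```text
draw 34.53 lat 0.05 dz 0.06 mm pull 9.80 spring 7.60 [0.33 9.95 2.72] op 0.02206651310725323 t 17.7
red top row per col [249, 249, 249, 249, 249]
```

Run:
```python
from h import *
s=snap('scene','s12.png'); dr()
a=cv2.imread('pics/s12.png'); cv2.imwrite('pics/z15.png',cv2.resize(a[150:310,190:340],None,fx=3.7,fy=3.7,interpolation=cv2.INTER_CUBIC))
a=cv2.imread('pics/wt.png'); cv2.imwrite('pics/z16.png',cv2.resize(a[170:370,0:360],None,fx=2.2,fy=2.2,interpolation=cv2.INTER_CUBIC))
```

```text
draw 34.57 lat 0.06 dz 0.07 mm pull 10.88 spring 7.60 [-1.64 11.48  2.88] op 0.022152871738117735 t 17.8
```

View pics/z15.png

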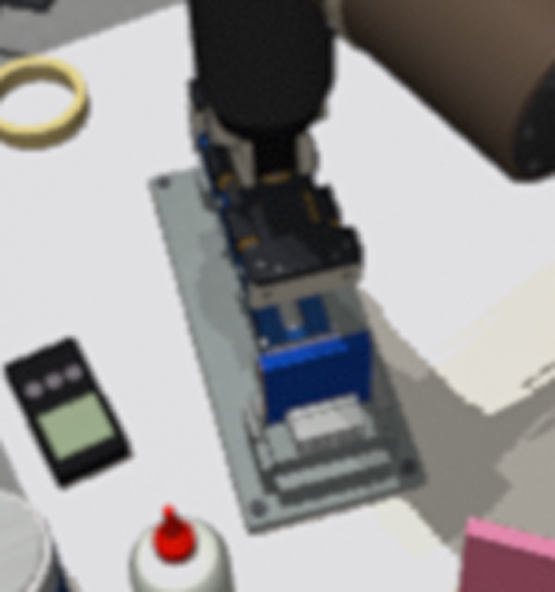

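View pics/z16.png

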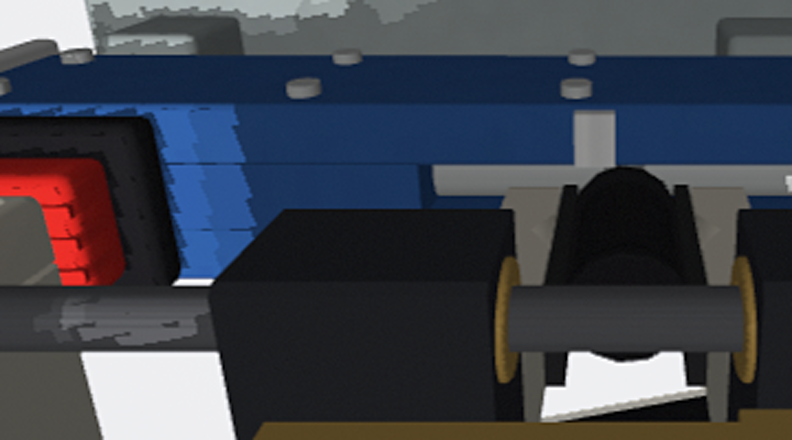

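Run:
```python
from h import *
p=onz(load('w2'),60+704/4,20+185/4,.1); print('marker draw', (p-[.5839,-.0554,0])@np.array([-.2113,-.9774,0])*1000)
go([.5777,-.0885,.114],77.9)
```

```text
marker draw 40.68272559907061
pose [ 0.5776 -0.0885  0.1141] [179.89  -0.59  78.05] F [-1.64 11.48  2.88] t 17.8 op 0.0222
shift mm [0.  0.1 0.1] full u [0.    0.001 0.   ] rot [ 0.002 -0.01   0.002] scale 1 -> u [0.    0.001 0.   ] r [ 0.002 -0.01   0.002] rows 1
```

Request:
drive_tool(
  moves=[
    [-0.015,0,0,0,0.01,0],
    [-0.02,0,0,0,0.01,0],
  ],
)

```text
clock: 18.0
tool_pos: [0.5773, -0.0901, 0.1141]
orientation: [179.9, -1.3, 78.1]
force: [-0.6, 13.5, 3.6]
opening: 0.0225
```

```bash
python3 c.py; python3 -c "
from h import *
go([.5777,-.0885,.114],77.9)"
```

```text
draw 36.15 lat 0.04 dz 0.08 mm pull 13.07 spring 7.95 [-0.6  13.5   3.56] op 0.022451668958228126 t 18.0
red top row per col [249, 249, 249, 250, 249]
pose [ 0.5772 -0.0901  0.1141] [179.88  -1.28  78.07] F [-0.46 12.05  3.15] t 18.05 op 0.0221
shift mm [1.7 0.1 0.1] full u [0.011 0.001 0.001] rot [ 0.002 -0.021  0.003] scale 1 -> u [0.011 0.001 0.001] r [ 0.002 -0.021  0.003] rows 1
```

Request:
drive_tool(
  moves=[
    [-0.01,0,0,0,-0.02,0],
    [-0.018,0,0,0,-0.02,0],
    [-0.018,0,0,0,-0.02,0],
  ],
)

```text
clock: 18.35
tool_pos: [0.5771, -0.0913, 0.1141]
orientation: [179.9, -0.2, 78.1]
force: [-0.6, 11.3, 3.2]
opening: 0.0219
```

```bash
python3 c.py; python3 -c "
from h import *
go([.5777,-.0885,.114],77.9)"
```

```text
draw 37.39 lat 0.10 dz 0.07 mm pull 10.97 spring 8.23 [-0.57 11.34  3.22] op 0.02190824683208762 t 18.35
red top row per col [247, 247, 247, 247, 247]
pose [ 0.5771 -0.0913  0.1141] [179.85  -0.18  78.09] F [-0.69 12.2   2.88] t 18.4 op 0.0225
shift mm [2.8 0.1 0.1] full u [0.019 0.    0.   ] rot [ 0.002 -0.003  0.003] scale 1 -> u [0.019 0.    0.   ] r [ 0.002 -0.003  0.003] rows 1
```

Request:
drive_tool(
  moves=[
    [-0.015,0,0,0,-0.005,0],
    [-0.025,0,0,0,-0.005,0],
  ],
)

```text
clock: 18.6
tool_pos: [0.5767, -0.0931, 0.1141]
orientation: [179.8, 0.0, 78.1]
force: [0.1, 13.4, 3.0]
opening: 0.0223
```

```bash
python3 c.py
```

```text
draw 39.23 lat 0.12 dz 0.06 mm pull 13.15 spring 8.63 [ 0.07 13.43  3.04] op 0.022274160673612264 t 18.6
red top row per col [246, 246, 246, 246, 246]
```

Request:
drive_tool(
  moves=[
    [-0.015,0,0,0,-0.005,0],
    [-0.02,0,0,0,-0.005,0],
  ],
)

```text
clock: 18.85
tool_pos: [0.5765, -0.0943, 0.1141]
orientation: [179.8, 0.2, 78.1]
force: [-0.3, 14.5, 4.2]
opening: 0.0221
```

```bash
python3 c.py;python3 -c "
from h import *
go([.5777,-.0885,.114],77.9)"
```

```text
draw 40.47 lat 0.15 dz 0.09 mm pull 14.08 spring 8.90 [-0.28 14.46  4.17] op 0.02209688370192199 t 18.85
red top row per col [245, 245, 245, 245, 245]
pose [ 0.5764 -0.0944  0.1141] [179.79   0.18  78.13] F [-1.03 13.04  2.85] t 18.9 op 0.0222
shift mm [6.  0.1 0.1] full u [0.04  0.    0.001] rot [0.003 0.003 0.004] scale 1 -> u [0.04  0.    0.001] r [0.003 0.003 0.004] rows 1
```

```bash
cat >> c.py <<'E'
X=np.array([-.2113,-.9774,0]);Y=np.array([.9774,-.2113,0])
for dz in (0,-.0022,-.0045):
    P=[proj(s,np.array([.548,-.2213,.124+dz])-.016*Y+dx*X) for dx in (0,-.015)]
    print('pred dz',dz,np.round(P,1).tolist())
go([.5777,-.0885,.114],77.9)
E
python3 c.py
```

```text
draw 40.57 lat 0.12 dz 0.10 mm pull 12.54 spring 8.92 [-1.03 13.04  2.85] op 0.022180121036691175 t 18.9
red top row per col [245, 244, 245, 245, 245]
pred dz 0 [[16.5, 248.9], [47.2, 249.1]]
pred dz -0.0022 [[20.0, 247.1], [50.2, 247.3]]
pred dz -0.0045 [[23.4, 245.2], [53.3, 245.4]]
pose [ 0.5764 -0.0944  0.1141] [179.79   0.18  78.13] F [-0.43 13.09  4.1 ] t 18.95 op 0.0223
shift mm [6.  0.  0.1] full u [0.04  0.    0.001] rot [0.003 0.003 0.004] scale 1 -> u [0.04  0.    0.001] r [0.003 0.003 0.004] rows 1
```

Request:
drive_tool(
  moves=[
    [-0.012,0,0,0.003,0,0.004],
    [-0.017,0,0,0.003,0,0.004],
  ],
)

```text
clock: 19.15
tool_pos: [0.5762, -0.0949, 0.1141]
orientation: [180.0, 0.0, 77.9]
force: [-1.4, 14.7, 4.2]
opening: 0.0225
```

```bash
python3 c.py
```

```text
draw 41.12 lat 0.06 dz 0.06 mm pull 14.03 spring 9.05 [-1.43 14.66  4.24] op 0.022490992049989333 t 19.15
red top row per col [246, 246, 246, 246, 246]
pred dz 0 [[17.5, 250.2], [48.2, 250.3]]
pred dz -0.0022 [[20.9, 248.4], [51.2, 248.4]]
pred dz -0.0045 [[24.3, 246.5], [54.3, 246.6]]
pose [ 0.5762 -0.095   0.1141] [1.7996e+02 5.0000e-02 7.7910e+01] F [-1.39 13.49  4.3 ] t 19.2 op 0.0223
shift mm [6.7 0.1 0.1] full u [0.045 0.001 0.001] rot [0.001 0.001 0.   ] scale 1 -> u [0.045 0.001 0.001] r [0.001 0.001 0.   ] rows 1
```

Request:
drive_tool(
  moves=[
    [-0.012,0,0,0,0,0],
    [-0.017,0,0,0,0,0],
  ],
)

```text
clock: 19.4
tool_pos: [0.5761, -0.0956, 0.1141]
orientation: [179.9, -0.1, 77.9]
force: [-0.6, 15.0, 3.1]
opening: 0.0221
```

```bash
python3 c.py
```

```text
draw 41.76 lat 0.08 dz 0.07 mm pull 14.57 spring 9.19 [-0.63 15.04  3.07] op 0.02209543900754984 t 19.4
red top row per col [246, 246, 246, 246, 245]
pred dz 0 [[18.3, 250.4], [49.1, 250.4]]
pred dz -0.0022 [[21.6, 248.6], [52.1, 248.6]]
pred dz -0.0045 [[25.1, 246.7], [55.1, 246.7]]
pose [ 0.5761 -0.0956  0.1141] [ 1.7993e+02 -9.0000e-02  7.7930e+01] F [-1.09 13.39  2.41] t 19.45 op 0.0219
shift mm [7.3 0.1 0.1] full u [0.049 0.    0.001] rot [ 0.001 -0.002  0.   ] scale 1 -> u [0.049 0.    0.001] r [ 0.001 -0.002  0.   ] rows 1
```

Request:
drive_tool(
  moves=[
    [-0.012,0,0,0,-0.002,0],
    [-0.02,0,0,0,-0.002,0],
  ],
)

```text
clock: 19.65
tool_pos: [0.5758, -0.097, 0.1141]
orientation: [179.9, -0.1, 78.0]
force: [-0.2, 12.1, 3.4]
opening: 0.0222
```

```bash
python3 c.py
```

```text
draw 43.22 lat 0.06 dz 0.07 mm pull 11.77 spring 9.51 [-0.19 12.07  3.41] op 0.022210939906265628 t 19.65
red top row per col [247, 245, 245, 245, 245]
pred dz 0 [[21.4, 250.2], [52.2, 250.3]]
pred dz -0.0022 [[24.7, 248.4], [55.2, 248.4]]
pred dz -0.0045 [[28.1, 246.5], [58.2, 246.6]]
pose [ 0.5758 -0.0972  0.1141] [ 1.7991e+02 -6.0000e-02  7.7960e+01] F [-0.27 10.16  3.36] t 19.7 op 0.022
shift mm [8.9 0.1 0.1] full u [0.06  0.001 0.001] rot [ 0.002 -0.001  0.001] scale 1 -> u [0.06  0.001 0.001] r [ 0.002 -0.001  0.001] rows 1
```

Request:
drive_tool(
  moves=[
    [-0.012,0,0,0,-0.002,0],
    [-0.02,0,0,0,-0.002,0],
  ],
)

```text
clock: 19.9
tool_pos: [0.5754, -0.0986, 0.1141]
orientation: [179.9, -0.0, 78.0]
force: [-0.4, 11.0, 3.2]
opening: 0.0221
```

```bash
python3 c.py
```

```text
draw 44.89 lat 0.05 dz 0.09 mm pull 10.68 spring 9.88 [-0.43 11.01  3.23] op 0.02211348733573504 t 19.9
red top row per col [None, 246, 245, 245, 245]
pred dz 0 [[24.9, 250.1], [55.7, 250.2]]
pred dz -0.0022 [[28.2, 248.3], [58.6, 248.3]]
pred dz -0.0045 [[31.6, 246.4], [61.6, 246.5]]
pose [ 0.5754 -0.0989  0.1141] [ 1.7989e+02 -3.0000e-02  7.7980e+01] F [-0.8  10.36  3.11] t 19.95 op 0.0224
shift mm [10.6  0.1  0.1] full u [0.071 0.001 0.001] rot [ 0.002 -0.001  0.001] scale 1 -> u [0.071 0.001 0.001] r [ 0.002 -0.001  0.001] rows 1
```

Request:
drive_tool(
  moves=[
    [-0.008,0,0,0,0,0],
    [-0.008,0,0,0,0,0],
  ],
)

```text
clock: 20.15
tool_pos: [0.5754, -0.0988, 0.1141]
orientation: [179.9, -0.1, 78.0]
force: [-0.9, 10.4, 2.5]
opening: 0.0219
```

```bash
python3 c.py
```

```text
draw 45.10 lat 0.06 dz 0.07 mm pull 9.99 spring 9.92 [-0.93 10.42  2.48] op 0.02194090396841088 t 20.15
red top row per col [None, 247, 245, 245, 245]
pred dz 0 [[25.0, 250.2], [55.9, 250.2]]
pred dz -0.0022 [[28.3, 248.3], [58.8, 248.4]]
pred dz -0.0045 [[31.7, 246.5], [61.8, 246.5]]
pose [ 0.5754 -0.0988  0.1141] [ 1.7987e+02 -1.1000e-01  7.7990e+01] F [-0.17  9.79  3.32] t 20.2 op 0.0223
shift mm [10.5  0.1  0.1] full u [0.07  0.001 0.001] rot [ 0.002 -0.002  0.002] scale 1 -> u [0.07  0.001 0.001] r [ 0.002 -0.002  0.002] rows 1
```

Request:
drive_tool(
  moves=[
    [-0.012,0,0,0,0,0],
    [-0.014,0,0,0,0,0],
  ],
)

```text
clock: 20.4
tool_pos: [0.5753, -0.0994, 0.1141]
orientation: [179.8, -0.2, 78.0]
force: [-0.3, 12.4, 3.0]
opening: 0.022
```

```bash
python3 c.py
```

```text
draw 45.69 lat 0.09 dz 0.08 mm pull 12.09 spring 10.05 [-0.32 12.43  2.96] op 0.022007860967573224 t 20.4
red top row per col [None, 248, 245, 245, 245]
pred dz 0 [[25.9, 250.3], [56.9, 250.3]]
pred dz -0.0022 [[29.2, 248.4], [59.8, 248.5]]
pred dz -0.0045 [[32.6, 246.5], [62.7, 246.6]]
pose [ 0.5753 -0.0994  0.1141] [179.85  -0.21  78.01] F [-0.04 11.9   3.61] t 20.45 op 0.0216
shift mm [11.2  0.1  0.1] full u [0.074 0.001 0.001] rot [ 0.003 -0.004  0.002] scale 1 -> u [0.074 0.001 0.001] r [ 0.003 -0.004  0.002] rows 1
```

Request:
drive_tool(
  moves=[
    [-0.012,0,0,0,-0.004,0],
    [-0.015,0,0,0,-0.004,0],
  ],
)

```text
clock: 20.65
tool_pos: [0.5752, -0.1001, 0.1141]
orientation: [179.8, -0.1, 78.0]
force: [0.2, 11.9, 3.4]
opening: 0.0221
```

```bash
sed -i 's/(0,4,8,12,16)/range(6,70,4)/' c.py; python3 c.py
```

```text
draw 46.38 lat 0.13 dz 0.08 mm pull 11.66 spring 10.20 [ 0.21 11.88  3.39] op 0.022087969712984986 t 20.65Traceback (most recent call last):
  File "c.py", line 4, in <module>
    r,c=np.nonzero(m); print('red top row per col',[int(180+np.nonzero(m[:,k])[0].min()) if m[:,k].any() else None for k in range(6,70,4)]);
                                                                                            ~^^^^^
IndexError: index 62 is out of bounds for axis 1 with size 60
```

```bash
sed -i 's/0:60\]/0:110]/' c.py; python3 c.py
```

```text
draw 46.42 lat 0.12 dz 0.10 mm pull 12.08 spring 10.21 [-0.68 12.5   2.72] op 0.022294293575884055 t 20.7
red top row per col [247, 245, 245, 245, 245, 244, 245, 245, 245, 245, 244, 245, 244, 245, 247, 262]
pred dz 0 [[27.8, 249.9], [58.7, 250.0]]
pred dz -0.0022 [[31.1, 248.1], [61.6, 248.2]]
pred dz -0.0045 [[34.4, 246.2], [64.5, 246.3]]
pose [ 0.5752 -0.1001  0.1141] [ 1.7983e+02 -7.0000e-02  7.8030e+01] F [ 0.1  11.84  3.23] t 20.75 op 0.0223
shift mm [11.9  0.1  0.1] full u [0.079 0.    0.   ] rot [ 0.003 -0.001  0.002] scale 1 -> u [0.079 0.    0.   ] r [ 0.003 -0.001  0.002] rows 1
```

Request:
drive_tool(
  moves=[
    [-0.012,0,0,0,-0.002,0],
    [-0.015,0,0,0,-0.002,0],
  ],
)

```text
clock: 20.95
tool_pos: [0.575, -0.1007, 0.114]
orientation: [179.8, -0.1, 78.1]
force: [-0.2, 12.4, 2.4]
opening: 0.0221
```

```bash
python3 c.py
```

```text
draw 47.03 lat 0.09 dz 0.05 mm pull 12.05 spring 10.35 [-0.22 12.37  2.35] op 0.02214808968492848 t 20.95
red top row per col [None, 245, 244, 244, 245, 244, 244, 244, 244, 245, 244, 244, 244, 244, 245, 253]
pred dz 0 [[29.1, 249.8], [60.0, 249.9]]
pred dz -0.0022 [[32.4, 248.0], [62.8, 248.0]]
pred dz -0.0045 [[35.7, 246.1], [65.7, 246.2]]
pose [ 0.575  -0.1008  0.1141] [ 1.798e+02 -6.000e-02  7.804e+01] F [ 0.73 11.97  2.87] t 21.0 op 0.0221
shift mm [12.6  0.1  0.1] full u [0.084 0.001 0.001] rot [ 0.003 -0.001  0.002] scale 1 -> u [0.084 0.001 0.001] r [ 0.003 -0.001  0.002] rows 1
```

Request:
drive_tool(
  moves=[
    [-0.012,0,0,0.003,-0.002,0.002],
    [-0.015,0,0,0.003,-0.002,0.002],
  ],
)

```text
clock: 21.2
tool_pos: [0.5748, -0.1013, 0.1141]
orientation: [180.0, -0.0, 77.9]
force: [-0.6, 11.9, 3.5]
opening: 0.022
```

```bash
python3 c.py
```

```text
draw 47.70 lat 0.01 dz 0.06 mm pull 11.46 spring 10.49 [-0.61 11.85  3.49] op 0.021965143628649042 t 21.2
red top row per col [None, 246, 245, 245, 245, 245, 245, 245, 245, 245, 245, 245, 245, 245, 245, 249]
pred dz 0 [[30.7, 250.3], [61.5, 250.3]]
pred dz -0.0022 [[33.9, 248.4], [64.3, 248.5]]
pred dz -0.0045 [[37.2, 246.6], [67.2, 246.6]]
pose [ 0.5748 -0.1014  0.1141] [ 1.7997e+02 -4.0000e-02  7.7950e+01] F [-1.39 12.11  3.11] t 21.25 op 0.0224
shift mm [13.2  0.2  0.1] full u [0.088 0.001 0.   ] rot [ 0.    -0.001  0.001] scale 1 -> u [0.088 0.001 0.   ] r [ 0.    -0.001  0.001] rows 1
```

Request:
drive_tool(
  moves=[
    [-0.012,0,0,0,-0.002,0],
    [-0.015,0,0,0,-0.002,0],
  ],
)

```text
clock: 21.45
tool_pos: [0.5747, -0.1019, 0.114]
orientation: [180.0, -0.0, 78.0]
force: [-0.7, 11.8, 2.8]
opening: 0.0221
```

```bash
python3 c.py
```

```text
draw 48.31 lat 0.00 dz 0.05 mm pull 11.41 spring 10.63 [-0.74 11.83  2.8 ] op 0.02210883699542104 t 21.45
red top row per col [None, 248, 245, 245, 245, 245, 245, 245, 245, 245, 245, 245, 245, 245, 245, 247]
pred dz 0 [[32.0, 250.2], [62.8, 250.2]]
pred dz -0.0022 [[35.2, 248.3], [65.6, 248.4]]
pred dz -0.0045 [[38.5, 246.5], [68.5, 246.5]]
pose [ 0.5747 -0.102   0.1141] [ 1.7995e+02 -3.0000e-02  7.7970e+01] F [-1.3  12.73  2.86] t 21.5 op 0.0219
shift mm [13.8  0.1  0.1] full u [0.092 0.001 0.001] rot [ 0.001 -0.     0.001] scale 1 -> u [0.092 0.001 0.001] r [ 0.001 -0.     0.001] rows 1
```

Request:
drive_tool(
  moves=[
    [-0.012,0,0,0,0,0],
    [-0.016,0,0,0,0,0],
  ],
)

```text
clock: 21.7
tool_pos: [0.5745, -0.1027, 0.1141]
orientation: [179.9, -0.1, 78.0]
force: [-1.0, 13.6, 3.3]
opening: 0.022
```

```bash
python3 c.py
```

```text
draw 49.06 lat 0.01 dz 0.07 mm pull 13.08 spring 10.79 [-0.96 13.59  3.27] op 0.022046802134254865 t 21.7
red top row per col [None, None, 246, 245, 245, 245, 245, 245, 245, 245, 245, 245, 245, 245, 245, 246]
pred dz 0 [[33.2, 250.3], [64.1, 250.3]]
pred dz -0.0022 [[36.4, 248.4], [66.8, 248.5]]
pred dz -0.0045 [[39.6, 246.6], [69.7, 246.6]]
pose [ 0.5745 -0.1028  0.1141] [ 1.7992e+02 -1.4000e-01  7.7990e+01] F [-1.21 13.08  3.1 ] t 21.75 op 0.0226
shift mm [14.6  0.1  0.1] full u [0.098 0.001 0.001] rot [ 0.001 -0.002  0.001] scale 1 -> u [0.098 0.001 0.001] r [ 0.001 -0.002  0.001] rows 1
```

Request:
drive_tool(
  moves=[
    [-0.012,0,0,0,0,0],
    [-0.016,0,0,0,0,0],
  ],
)

```text
clock: 21.95
tool_pos: [0.5744, -0.1034, 0.1141]
orientation: [179.9, -0.3, 78.0]
force: [-0.9, 12.7, 2.5]
opening: 0.0219
```

```bash
python3 c.py
```

```text
draw 49.80 lat 0.02 dz 0.05 mm pull 12.19 spring 10.96 [-0.87 12.65  2.46] op 0.021928362107030742 t 21.95
red top row per col [None, None, 246, 245, 245, 245, 245, 245, 245, 245, 245, 245, 245, 245, 245, 245]
pred dz 0 [[34.4, 250.4], [65.3, 250.4]]
pred dz -0.0022 [[37.5, 248.5], [68.1, 248.6]]
pred dz -0.0045 [[40.8, 246.7], [70.9, 246.7]]
pose [ 0.5744 -0.1035  0.1141] [179.9   -0.25  78.01] F [-0.64 12.89  1.87] t 22.0 op 0.0219
shift mm [15.4  0.1  0.1] full u [0.102 0.001 0.001] rot [ 0.002 -0.004  0.002] scale 1 -> u [0.102 0.001 0.001] r [ 0.002 -0.004  0.002] rows 1
```

Request:
drive_tool(
  moves=[
    [-0.012,0,0,0,-0.004,0],
    [-0.016,0,0,0,-0.004,0],
  ],
)

```text
clock: 22.2
tool_pos: [0.5743, -0.1041, 0.1141]
orientation: [179.9, -0.1, 78.0]
force: [-1.4, 13.0, 4.1]
opening: 0.0218
```

```bash
python3 c.py
```

```text
draw 50.51 lat 0.04 dz 0.06 mm pull 12.43 spring 11.11 [-1.38 13.01  4.12] op 0.021754357579559902 t 22.2
red top row per col [None, None, 248, 245, 245, 245, 245, 245, 245, 245, 245, 245, 244, 245, 244, 245]
pred dz 0 [[36.1, 250.0], [67.0, 250.1]]
pred dz -0.0022 [[39.3, 248.2], [69.8, 248.3]]
pred dz -0.0045 [[42.5, 246.3], [72.6, 246.4]]
pose [ 0.5742 -0.1042  0.1141] [ 1.7987e+02 -1.3000e-01  7.8030e+01] F [-0.73 12.11  3.62] t 22.25 op 0.022
shift mm [16.1  0.1  0.1] full u [0.107 0.001 0.001] rot [ 0.002 -0.002  0.002] scale 1 -> u [0.107 0.001 0.001] r [ 0.002 -0.002  0.002] rows 1
```

Request:
drive_tool(
  moves=[
    [-0.012,0,0,0,0,0],
    [-0.016,0,0,0,0,0],
  ],
)

```text
clock: 22.45
tool_pos: [0.5742, -0.1048, 0.1141]
orientation: [179.8, -0.2, 78.1]
force: [-0.1, 13.2, 3.9]
opening: 0.022
```

```bash
python3 c.py
```

```text
draw 51.18 lat 0.08 dz 0.08 mm pull 12.90 spring 11.26 [-0.08 13.21  3.94] op 0.022030189877868048 t 22.45
red top row per col [None, None, None, 245, 245, 245, 245, 245, 245, 245, 245, 245, 245, 245, 245, 245]
pred dz 0 [[37.2, 250.2], [68.1, 250.2]]
pred dz -0.0022 [[40.3, 248.3], [70.9, 248.4]]
pred dz -0.0045 [[43.5, 246.4], [73.7, 246.5]]
pose [ 0.5741 -0.1048  0.1141] [179.85  -0.24  78.05] F [-0.31 12.87  3.43] t 22.5 op 0.0218
shift mm [16.7  0.1  0.1] full u [0.111 0.001 0.001] rot [ 0.003 -0.004  0.002] scale 1 -> u [0.111 0.001 0.001] r [ 0.003 -0.004  0.002] rows 1
```

Request:
drive_tool(
  moves=[
    [-0.012,0,0,0.002,-0.004,0.002],
    [-0.016,0,0,0.002,-0.004,0.002],
  ],
)

```text
clock: 22.7
tool_pos: [0.574, -0.1054, 0.1141]
orientation: [180.0, -0.1, 78.0]
force: [-0.8, 13.3, 3.2]
opening: 0.0219
```

```bash
python3 c.py
```

```text
draw 51.84 lat 0.04 dz 0.08 mm pull 12.80 spring 11.40 [-0.83 13.27  3.25] op 0.021908809694321574 t 22.7
red top row per col [None, None, None, 246, 245, 245, 245, 245, 245, 245, 245, 245, 245, 245, 245, 245]
pred dz 0 [[39.0, 250.4], [69.8, 250.4]]
pred dz -0.0022 [[42.1, 248.5], [72.6, 248.6]]
pred dz -0.0045 [[45.3, 246.7], [75.3, 246.7]]
pose [ 0.574  -0.1055  0.1141] [ 1.7995e+02 -1.2000e-01  7.7950e+01] F [-1.08 13.22  4.03] t 22.75 op 0.022
shift mm [17.4  0.1  0.1] full u [0.116 0.001 0.001] rot [ 0.001 -0.002  0.001] scale 1 -> u [0.116 0.001 0.001] r [ 0.001 -0.002  0.001] rows 1
```

Request:
drive_tool(
  moves=[
    [-0.012,0,0,0,-0.002,0],
    [-0.016,0,0,0,-0.002,0],
  ],
)

```text
clock: 22.95
tool_pos: [0.5738, -0.106, 0.1141]
orientation: [179.9, -0.1, 78.0]
force: [-0.2, 13.5, 2.2]
opening: 0.0218
```

```bash
python3 c.py
```

```text
draw 52.46 lat 0.03 dz 0.06 mm pull 13.20 spring 11.54 [-0.21 13.55  2.24] op 0.02182299076430264 t 22.95
red top row per col [None, None, None, 248, 245, 245, 245, 245, 245, 245, 245, 245, 245, 245, 245, 245]
pred dz 0 [[40.2, 250.3], [71.1, 250.3]]
pred dz -0.0022 [[43.3, 248.4], [73.8, 248.5]]
pred dz -0.0045 [[46.5, 246.6], [76.5, 246.6]]
pose [ 0.5738 -0.1061  0.1141] [ 1.7993e+02 -1.1000e-01  7.7980e+01] F [-0.63 13.37  3.85] t 23.0 op 0.0221
shift mm [18.   0.1  0.1] full u [0.12  0.001 0.001] rot [ 0.001 -0.002  0.001] scale 1 -> u [0.12  0.001 0.001] r [ 0.001 -0.002  0.001] rows 1
```

Request:
drive_tool(
  moves=[
    [-0.012,0,0,0,-0.002,0],
    [-0.017,0,0,0,-0.002,0],
  ],
)

```text
clock: 23.2
tool_pos: [0.5737, -0.1067, 0.1141]
orientation: [179.9, -0.1, 78.0]
force: [0.3, 14.4, 3.4]
opening: 0.0221
```

```bash
python3 c.py
```

```text
draw 53.17 lat 0.08 dz 0.09 mm pull 14.12 spring 11.70 [ 0.27 14.38  3.44] op 0.022146315546739466 t 23.2
red top row per col [None, None, None, 259, 246, 245, 245, 245, 245, 245, 245, 245, 245, 245, 245, 245]
pred dz 0 [[41.7, 250.2], [72.6, 250.2]]
pred dz -0.0022 [[44.8, 248.3], [75.3, 248.4]]
pred dz -0.0045 [[47.9, 246.5], [78.0, 246.5]]
pose [ 0.5737 -0.1068  0.1141] [ 1.799e+02 -1.200e-01  7.800e+01] F [-0.31 13.14  3.75] t 23.25 op 0.0221
shift mm [18.7  0.1  0.1] full u [0.125 0.001 0.001] rot [ 0.002 -0.002  0.002] scale 1 -> u [0.125 0.001 0.001] r [ 0.002 -0.002  0.002] rows 1
```

Request:
drive_tool(
  moves=[
    [-0.012,0,0,0,-0.002,0],
    [-0.016,0,0,0,-0.002,0],
  ],
)

```text
clock: 23.45
tool_pos: [0.5736, -0.1073, 0.1141]
orientation: [179.9, -0.1, 78.0]
force: [-0.5, 14.3, 4.4]
opening: 0.022
```

```bash
python3 c.py
```

```text
draw 53.78 lat 0.08 dz 0.07 mm pull 13.85 spring 11.83 [-0.5  14.28  4.4 ] op 0.021983517429585535 t 23.45
red top row per col [None, None, None, 259, 246, 245, 245, 245, 245, 245, 245, 245, 245, 245, 245, 245]
pred dz 0 [[42.9, 250.1], [73.8, 250.1]]
pred dz -0.0022 [[46.0, 248.2], [76.4, 248.3]]
pred dz -0.0045 [[49.1, 246.4], [79.2, 246.4]]
pose [ 0.5735 -0.1074  0.114 ] [ 1.7987e+02 -1.2000e-01  7.8020e+01] F [-1.26 13.35  3.51] t 23.5 op 0.0222
shift mm [19.3  0.1  0.1] full u [0.129 0.001 0.001] rot [ 0.002 -0.002  0.002] scale 1 -> u [0.129 0.001 0.001] r [ 0.002 -0.002  0.002] rows 1
```

View pics/wt.png

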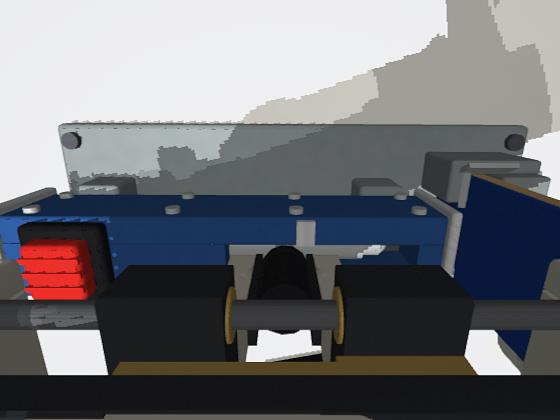

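Request:
drive_tool(
  moves=[
    [-0.012,0,0,0.002,-0.002,0.002],
    [-0.016,0,0,0.002,-0.002,0.002],
  ],
)

```text
clock: 23.7
tool_pos: [0.5734, -0.1079, 0.1141]
orientation: [180.0, -0.1, 77.9]
force: [-1.0, 13.5, 3.3]
opening: 0.0222
```

```bash
python3 c.py
```

```text
draw 54.37 lat 0.02 dz 0.08 mm pull 12.98 spring 11.96 [-1.05 13.49  3.32] op 0.022175926543174844 t 23.7
red top row per col [None, None, None, 260, 248, 245, 245, 245, 246, 245, 245, 245, 245, 245, 245, 245]
pred dz 0 [[44.2, 250.5], [75.0, 250.5]]
pred dz -0.0022 [[47.2, 248.7], [77.7, 248.7]]
pred dz -0.0045 [[50.3, 246.8], [80.4, 246.8]]
pose [ 0.5734 -0.1079  0.1141] [ 1.7997e+02 -1.2000e-01  7.7920e+01] F [-0.34 13.2   3.51] t 23.75 op 0.022
shift mm [19.9  0.1  0.1] full u [0.133 0.001 0.001] rot [ 0.    -0.002  0.   ] scale 1 -> u [0.133 0.001 0.001] r [ 0.    -0.002  0.   ] rows 1
```

The red pad is now fully in view at (20–92, 240–298), about flush with its bezel, so it is still dragged down and nothing has caught yet. I'll keep going in small steps.

Request:
drive_tool(
  moves=[
    [-0.012,0,0,0,-0.002,0],
    [-0.016,0,0,0,-0.002,0],
  ],
)

```text
clock: 23.95
tool_pos: [0.5733, -0.1084, 0.114]
orientation: [179.9, -0.1, 78.0]
force: [-1.4, 14.3, 2.4]
opening: 0.0221
```

```bash
python3 c.py
```

```text
draw 54.91 lat 0.01 dz 0.04 mm pull 13.69 spring 12.08 [-1.41 14.3   2.37] op 0.022116488713127384 t 23.95
red top row per col [None, None, None, None, 252, 246, 245, 245, 245, 245, 245, 245, 245, 245, 245, 245]
pred dz 0 [[45.3, 250.4], [76.1, 250.4]]
pred dz -0.0022 [[48.3, 248.6], [78.8, 248.6]]
pred dz -0.0045 [[51.4, 246.7], [81.5, 246.7]]
pose [ 0.5733 -0.1085  0.1141] [ 1.7995e+02 -1.3000e-01  7.7950e+01] F [-0.82 13.35  2.78] t 24.0 op 0.0221
shift mm [20.5  0.1  0.1] full u [0.137 0.001 0.001] rot [ 0.001 -0.002  0.001] scale 1 -> u [0.137 0.001 0.001] r [ 0.001 -0.002  0.001] rows 1
```

Request:
drive_tool(
  moves=[
    [-0.012,0,0,0,-0.002,0],
    [-0.016,0,0,0,-0.002,0],
  ],
)

```text
clock: 24.2
tool_pos: [0.5732, -0.109, 0.1141]
orientation: [179.9, -0.1, 78.0]
force: [-0.7, 13.4, 2.1]
opening: 0.0221
```

```bash
python3 c.py
```

```text
draw 55.48 lat 0.03 dz 0.06 mm pull 12.95 spring 12.20 [-0.71 13.39  2.14] op 0.022114347599308724 t 24.2
red top row per col [None, None, None, None, 260, 246, 246, 246, 246, 246, 246, 246, 246, 246, 245, 245]
pred dz 0 [[46.4, 250.3], [77.3, 250.4]]
pred dz -0.0022 [[49.4, 248.5], [79.9, 248.5]]
pred dz -0.0045 [[52.5, 246.6], [82.6, 246.6]]
pose [ 0.5731 -0.1092  0.114 ] [ 1.7993e+02 -1.2000e-01  7.7980e+01] F [-0.18 12.46  4.24] t 24.25 op 0.022
shift mm [21.2  0.2  0.1] full u [0.141 0.001 0.001] rot [ 0.001 -0.002  0.001] scale 1 -> u [0.141 0.001 0.001] r [ 0.001 -0.002  0.001] rows 1
```

```bash
python3 c.py | head -2
python3 - <<'E'
import cv2
a=cv2.imread('pics/wt.png'); cv2.imwrite('pics/z17.png',cv2.resize(a[190:320,0:130],None,fx=4.5,fy=4.5,interpolation=cv2.INTER_CUBIC))
E
```

```text
draw 55.72 lat -0.01 dz 0.04 mm pull 12.15 spring 12.26 [-0.18 12.46  4.24] op 0.022042780108822692 t 24.25
red top row per col [None, None, None, 251, 249, 249, 248, 249, 249, 248, 248, 248, 249, 249, 248, 248]
```

View pics/z17.png

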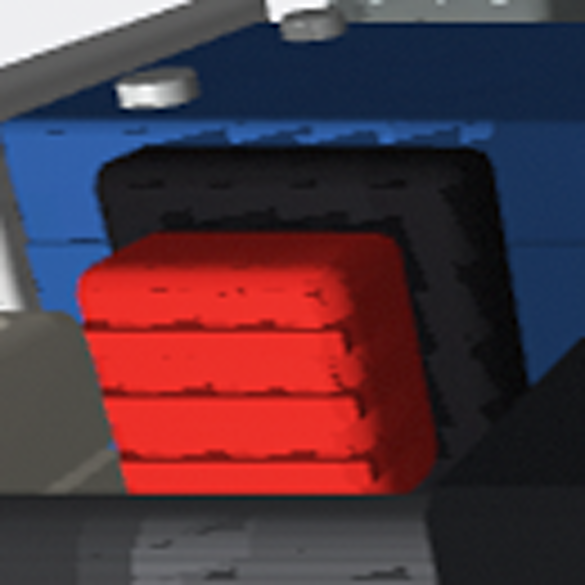

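The trip has sprung back up: its top edge went from row 245 to row 249, so the sear caught at about 55.5 mm. Now I'll ease back gently until it carries the load.

Request:
drive_tool(
  moves=[
    [0.003,0,0,0,0,0],
    [0.006,0,0,0,0,0],
    [0.006,0,0,0,0,0],
  ],
)

```text
clock: 24.6
tool_pos: [0.5732, -0.1087, 0.1141]
orientation: [179.9, -0.1, 78.0]
force: [-0.3, 0.7, 1.7]
opening: 0.0224
```

```bash
python3 c.py
```

```text
draw 55.21 lat -0.06 dz 0.06 mm pull 0.63 spring 12.15 [-0.26  0.7   1.75] op 0.02241502407456445 t 24.6
red top row per col [None, None, None, 250, 249, 249, 249, 249, 249, 249, 249, 248, 249, 249, 249, 248]
pred dz 0 [[46.0, 250.4], [76.9, 250.5]]
pred dz -0.0022 [[49.1, 248.6], [79.5, 248.6]]
pred dz -0.0045 [[52.1, 246.7], [82.2, 246.7]]
pose [ 0.5732 -0.1087  0.1141] [ 1.7994e+02 -9.0000e-02  7.7960e+01] F [ 0.41 -0.02  1.9 ] t 24.65 op 0.022
shift mm [20.7  0.2  0.1] full u [0.138 0.001 0.001] rot [ 0.001 -0.001  0.001] scale 1 -> u [0.138 0.001 0.001] r [ 0.001 -0.001  0.001] rows 1
```

Pull fell from 12 N to about 0 at 55.2 mm, so the sear holds the striker. I'll release the knob and lift.

Request:
drive_tool(
  moves=[
    [0,0,0,0,0,0],
    [0,0,0,0,0,0],
    [0,0,0,0,0,0],
    [0,0,0,0,0,0],
  ],
  fingers=-0.1,
)

```text
clock: 25.05
tool_pos: [0.573, -0.1088, 0.1139]
orientation: [180.0, -0.1, 78.0]
force: [0.5, -0.4, -0.5]
opening: 0.0396
```

Request:
drive_tool(
  moves=[
    [0,0,-0.1,0,0,0],
    [0,0,-0.3,0,0,0],
    [0,0,-0.5,0,0,0],
    [0,0,-0.5,0,0,0],
  ],
)

```text
clock: 25.45
tool_pos: [0.5754, -0.1091, 0.1933]
orientation: [179.6, -0.1, 78.0]
force: [0.9, -0.2, 0.3]
opening: 0.0393
```

Run:
```python
from h import *
s=snap('wrist','w20.png')
go([.548,-.2213,.16],77.9)
```

```text
pose [ 0.5741 -0.1089  0.1911] [ 1.7973e+02 -1.4000e-01  7.7950e+01] F [-0.57 -0.4  -1.63] t 25.5 op 0.0394
shift mm [-115.4   -2.3   30.8] full u [-0.769 -0.015  0.205] rot [ 0.005 -0.002  0.001] scale 1 -> u [-0.769 -0.015  0.205] r [ 0.005 -0.002  0.001] rows 3
```

View pics/w20.png

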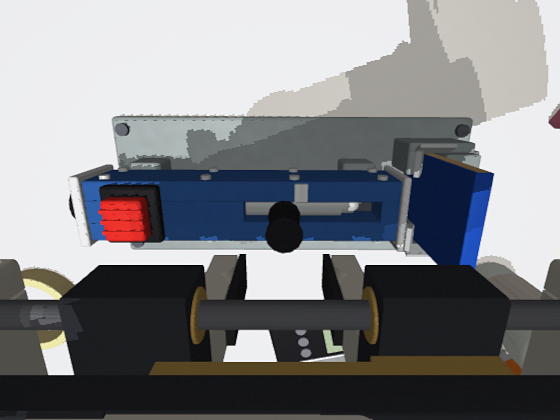

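The knob stays drawn at (284,235) with the fingers clear. Closed fingers would be wider than the 30 mm pad, so I'll press with one fingertip, the jaws fully open and the other finger out beyond the tester's rear.

Run:
```python
from h import *
go([.537,-.2721,.19],77.9)
s=load('w20'); im=s['pixels'].astype(int); m=np.zeros(im.shape[:2],np.uint8)
p=im[185:260,90:165]; m[185:260,90:165]=(p[...,0]>180)&(p[...,1]<80)
M=cv2.moments(m,True); print(onz(s,M['m10']/M['m00'],M['m01']/M['m00'],.124))
```

```text
pose [ 0.5741 -0.1089  0.1911] [ 1.7973e+02 -1.4000e-01  7.7950e+01] F [-0.57 -0.4  -1.63] t 25.5 op 0.0394
shift mm [-167.3   -2.3    0.6] full u [-1.115 -0.015  0.004] rot [ 0.005 -0.002  0.001] scale 1.12 -> u [-1.    -0.014  0.004] r [ 0.004 -0.002  0.001] rows 4
[ 0.54649488 -0.22270938  0.124     ]
```

Request:
drive_tool(
  moves=[
    [-0.33,0,0,0,0,0],
    [-0.66,0,0,0,0,0],
    [-1,-0.015,0,0.004,0,0],
    [-1,-0.015,0,0.004,0,0],
    [-1,-0.015,0,0.004,0,0],
  ],
  fingers=1,
)

```text
clock: 26.0
tool_pos: [0.5396, -0.2563, 0.1895]
orientation: [-179.9, -0.2, 77.8]
force: [-0.0, 0.2, 0.1]
opening: 0.0736
```

Run:
```python
from h import *
go([.537,-.2721,.14],77.9)
```

```text
pose [ 0.5396 -0.2563  0.1895] [-1.7993e+02 -1.5000e-01  7.7780e+01] F [-0.05  0.2   0.07] t 26.0 op 0.0736
shift mm [-16.1   0.9  49.4] full u [-0.108  0.006  0.329] rot [-0.001 -0.003 -0.002] scale 1 -> u [-0.108  0.006  0.329] r [-0.001 -0.003 -0.002] rows 2
```

Request:
drive_tool(
  moves=[
    [-0.108,0.005,0,0,-0.003,0],
    [-0.108,0.005,0.15,0,-0.003,0],
    [-0.108,0.005,0.32,0,-0.003,0],
    [-0.108,0.005,0.32,0,-0.003,0],
  ],
)

```text
clock: 26.4
tool_pos: [0.5348, -0.2707, 0.1378]
orientation: [-179.6, -0.0, 77.8]
force: [-0.2, -0.1, -0.2]
opening: 0.0876
```

Run:
```python
from h import *
s=snap('wrist','w21.png'); snap('top','t21.png')
go([.537,-.2721,.118],77.9)
a=cv2.imread('pics/t21.png');cv2.imwrite('pics/z21.png',a[100:260,200:420].repeat(3,0).repeat(3,1))
```

```text
pose [ 0.537  -0.2717  0.1414] [-1.7986e+02  5.0000e-02  7.7860e+01] F [0.19 0.34 0.6 ] t 26.5 op 0.0879
shift mm [-0.4  0.2 23.4] full u [-0.003  0.001  0.156] rot [-0.002  0.001 -0.001] scale 1 -> u [-0.003  0.001  0.156] r [-0.002  0.001 -0.001] rows 1
```

View pics/w21.png

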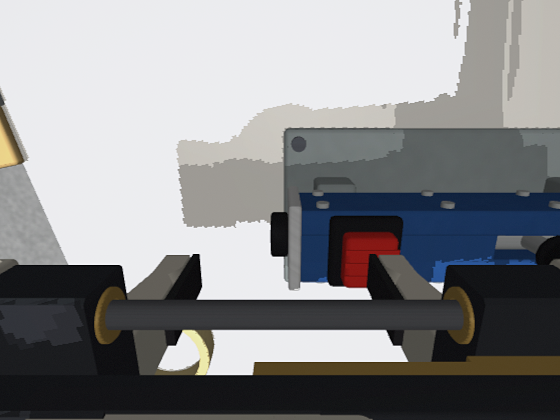

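View pics/z21.png

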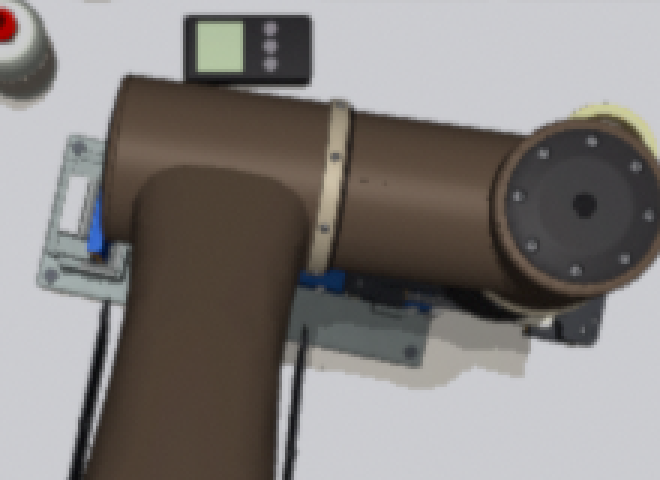

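Request:
drive_tool(
  moves=[
    [0,0,0.05,0,0,0],
    [0,0,0.095,0,0,0],
    [0,0,0.095,0,0,0],
  ],
)

```text
clock: 26.8
tool_pos: [0.5366, -0.2713, 0.1265]
orientation: [-179.8, 0.0, 77.9]
force: [-0.3, -0.4, -1.1]
opening: 0.0877
```

Request:
drive_tool(
  moves=[
    [0,0,0.03,0,0,0],
    [0,0,0.03,0,0,0],
  ],
)

```text
clock: 27.0
tool_pos: [0.5371, -0.2715, 0.1223]
orientation: [-179.9, 0.0, 77.9]
force: [0.4, -0.5, 0.9]
opening: 0.0877
```

Contact with the pad at about z = 0.123. I'll press the rest of the way, about 6 mm.

Request:
drive_tool(
  moves=[
    [0,0,0.015,0,0,0],
    [0,0,0.03,0,0,0],
    [0,0,0.035,0,0,0],
    [0,0,0.035,0,0,0],
  ],
)

```text
clock: 27.4
tool_pos: [0.5372, -0.2717, 0.1173]
orientation: [-179.9, 0.1, 77.9]
force: [-0.9, -0.6, 4.6]
opening: 0.0878
```

Run:
```python
from h import *
snap('wrist','w22.png')
go([.537,-.2721,.118],77.9)
```

```text
pose [ 0.5372 -0.2717  0.1173] [-1.799e+02  6.000e-02  7.788e+01] F [-0.11 -0.25  4.02] t 27.45 op 0.0876
shift mm [-0.4 -0.1 -0.7] full u [-0.003 -0.001 -0.005] rot [-0.002  0.001 -0.   ] scale 1 -> u [-0.003 -0.001 -0.005] r [-0.002  0.001 -0.   ] rows 1
```

View pics/w22.png

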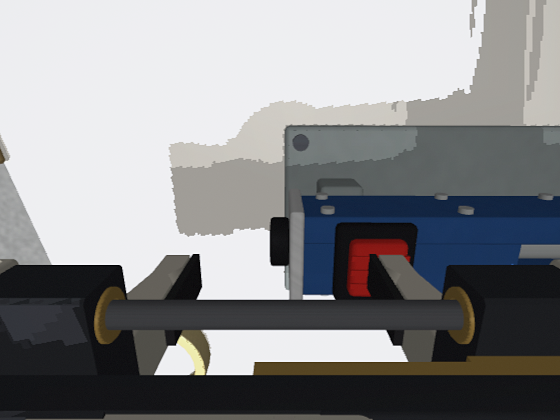

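It has fired: the knob has gone from (540,255), and the trip gives 4 N at 6.7 mm of travel. I'll lift away and check.

Request:
drive_tool(
  moves=[
    [0,0,-0.1,0,0,0],
    [0,0,-0.4,0,0,0],
    [0,0,-0.8,0,0,0],
    [0,0,-1,0,0,0],
    [0,0,-1,0,0,0],
  ],
)

```text
clock: 27.95
tool_pos: [0.54, -0.2726, 0.2738]
orientation: [179.5, 0.1, 77.9]
force: [0.2, -0.1, 0.1]
opening: 0.0873
```

Run:
```python
from h import *
go([.69,-.07,.33],77.9)
```

```text
pose [ 0.54   -0.2726  0.2738] [1.7954e+02 1.2000e-01 7.7910e+01] F [ 0.24 -0.06  0.06] t 27.95 op 0.0873
shift mm [229.4 104.7 -55.8] full u [ 1.529  0.698 -0.372] rot [0.008 0.002 0.   ] scale 1.53 -> u [ 1.     0.456 -0.243] r [0.005 0.001 0.   ] rows 4
```

Request:
drive_tool(
  moves=[
    [1,0.7,-0.37,0,0,0],
    [1,0.7,-0.37,0,0,0],
    [1,0.7,-0.37,0,0,0],
    [1,0.7,-0.37,0,0,0],
    [1,0.7,-0.37,0,0,0],
    [1,0.7,-0.37,0,0,0],
  ],
)

```text
clock: 28.55
tool_pos: [0.6741, -0.1465, 0.3285]
orientation: [179.6, 0.1, 78.0]
force: [-0.0, -0.8, 0.6]
opening: 0.0876
```

Run:
```python
from h import *
snap('wrist','w23.png'); snap('scene','s23.png')
```

```text
(no output)
```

View pics/w23.png

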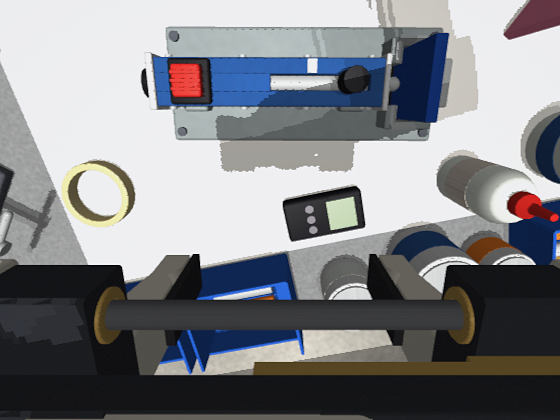

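View pics/s23.png

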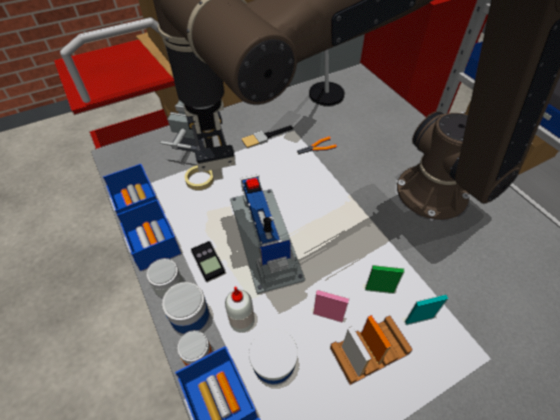

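```bash
python3 - <<'E'
from h import *
s=load('w23')
a,b=onz(s,447,33,.143),onz(s,437,122,.143); print(a,b,np.linalg.norm(a-b),(a+b)/2)
E
python3 - <<'E'
import sys; sys.path.insert(0,'.')
from plant import ticket; print(ticket.close_job())
E
```

```text
[0.56137783 0.03162347 0.143     ] [0.63947429 0.01702647 0.143     ] 0.07944890796066124 [0.60042606 0.02432497 0.143     ]
the job is handed in; nothing more can be done
None
```

I tested the blue board in the asked order and handed the job in. It was finished in about 29 s of the 61 s allowed; the hand-in gave no verdict.

- **Board:** I lifted it from the rack and lowered it into the slot. It touched the floor at tool height 0.1106 m, against 0.1104 m expected. In the last images it stands upright over the slot, and its top edge measures 79.4 mm at the seated height, against a true 80 mm.
- **Cocking:** I drew the knob back in small steps. The trip sprang up at about 55.5 mm, so the sear had caught. My hand did not go more than about 0.5 mm past the catch, well short of the buffer at 2.5 mm.
- **Release:** I eased back and the pull fell from 12 N to about 0 N at 55.2 mm. I then let go, and the knob stayed drawn.
- **Firing:** I pressed the trip with one fingertip, to about 6.7 mm, and the striker fired. The last images show the knob back at the front and everything else where it was.

**Checks that disagreed:**
- **Pull force:** From about 35 to 42 mm, pull ran up to 5 N above the spring, more than the 4 N ramp stated. At first I suspected the buffer. I eased back to 30 mm still holding the knob, saw the pull still matched the spring there, and carried on.
- **Tool tilt:** I made one tilt correction in the wrong direction, and the tool leaned 1.3° until the next move.

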